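# Square the panel in the gluing jig and stand the fallen weight on it

### The job

Lay the loose plywood panel on top of the one in the gluing jig, slide it home so that both panels sit flush against both fences, and let go of it. Then fetch the green iron weight that has toppled over under the front edge of the clear riser shelf and, without dropping it, set it upright on its leather foot in the middle of the panels to press them. Do not knock the shelf, and leave the other things on the bench where they are.

Things in the scene. Friction and masses are not known exactly. Their poses are not given: they have to be found in the camera images.
- jig: gluing jig fixed to the bench: grey base plate 140 (own x) x 220 (own y) x 12 mm, dark wooden fences 16 mm thick standing 22 mm above it. Origin at the centre of its underside. Long fence: inner face at x = +40 mm, in two lengths, y = -65 to -20 and +40 to +85 mm, with an open 60 mm finger gap between them (bare base plate). End fence: inner face at y = +85 mm, x = -36 to +44 mm
- stack_home (a point): point on the top of the jig's base plate (12 mm above the bench), under the centre of a panel that is flush against both fences, at x = y = +10 mm in the jig; its axes are the jig's: +x square to and towards the long fence, +y towards the end fence. The finger gap faces the middle of a flush panel's long side
- panel_low: plywood panel 60 (own x) x 150 (own y) x 8 mm, 50 g, lying loose in the jig, already flush against both fences, its long side along the jig's y. Origin at the centre of its underside
- panel_loose: identical plywood panel 60 (own x) x 150 (own y) x 8 mm, 50 g, lying flat on the bench in front of the robot. Origin at the centre of its underside, z up
- weight: octagonal iron weight, green, with a brown leather foot and a brass plate on top: 80 mm long, 40 mm across flats, 0.5 to 0.75 kg, centre of mass at mid length. Origin at the centre of the foot's face, own z from foot to brass end; flats face its own x and y. It starts on its side on a flat (axis 20 mm above the bench), brass end roughly towards the middle of the bench, foot under the shelf
- shelf: riser shelf fixed to the bench: clear acrylic board 8 mm thick, underside 150 mm above the bench, on two wooden ends, thread cones at its back up to 215 mm high; open in front and behind. Origin on the bench midway between the ends; board from own x = +40 (front edge, over the lying weight, 40 to 65 mm from its foot) to +215 mm, y = +-180 mm; ends inside at y = +-165 mm, x from +60 mm
- glue_bottle: white glue bottle with red cap, 50 mm diameter, 125 mm tall, standing under the shelf at the back; leave alone. Origin at the centre of its underside
- dye_jar: amber jar with black lid, 56 mm diameter, 70 mm tall, standing under the shelf at the back; leave alone. Origin at the centre of its underside
- spool: wooden spool of brown thread, 52 mm diameter, 38 mm tall; leave alone. Origin at the centre of its underside
- pen_pot: white pot of coloured pencils, 72 mm diameter, about 180 mm tall; leave alone. Origin at the centre of its underside
- maul: maul lying on its side: white octagonal head 52 mm across and 75 mm long, wooden handle 24 mm thick and 125 mm long; leave alone. Origin at the centre of the head's end face, own z along the handle
- awl: awl with dark wooden handle, 130 mm long, 18 mm high, lying; leave alone. Origin under it, near its middle
There are look-alikes about, which are no part of the job. Leave any turquoise look-alike of the panel_low alone. Leave any red look-alike of the panel_loose alone.

How it is judged:
By the outcome, as a careful person would: the job done as asked, in the order asked, and still so for the second after the job is handed in, with the robot touching nothing.
It also fails if it takes over 64 s, if anything falls off the work surface, if the arm or the gripper's body presses on something with over 40 N, if the wrist force passes 120 N, or if a joint passes its speed limit or range.

### The arm

A 6-joint arm with a two-finger parallel gripper is mounted at the origin on the work surface. World frame = base frame: x ahead of the robot, y to its left, z up, the work surface at z = 0. Lengths are in m, angles in degrees, forces in N, time in s.
With the tool pointing down it reaches from about 0.375 to 0.9 m from the base axis. Payload 3.1 kg.
Tool frame: the origin (TCP) lies between the finger pads; the fingertips stand 19 mm ahead of it and the grasp point (between the pads) is the TCP; z points along the fingers, y is the direction in which the jaws open and shut (so a half turn about z gives the same grasp; the last joint's range is limited). The gripper opens to 87 mm and grips with 3 to 60 N. Pads are 19 mm wide; open, the fingers measure 117 mm over their backs; the gripper's body (75 mm by 190 mm) begins 51 mm behind the grasp point.
Start: joints at [-84.425, 30.224, 82.088, -0, 67.689, -10.227], TCP at [0.17, -0.601, 0.242] pointing down, gripper open.
Joint ranges: [-176.69, 176.69], [-43.24, 126.21], [12.49, 139.97], [-82, 262], [0, 151.66], [-163.58, 163.58]. Speed limits (degrees/s): [159.86, 159.86, 180, 180, 180, 180].

### API

Orientations are given as a 3x3 rotation matrix whose columns are the frame's x, y, z axes.
In Python, from rig import bot gives the robot as it stands. The module is installed in compiled form; this text tells all that it offers.
- The arm moves only by the tool play_rows, never from a script. Its argument "increments" is a list of rows, each an object with "dp": the shift along the world's x, y, z in mm, a list of three; "turn": the turn about the world's z in rad. In form: [{"dp": [tx, ty, tz], "turn": turn}, ...]. A call has exactly 5 rows; each row shifts and turns the pose as measured when the row begins; what a row does not reach is not made up. A row lasts 1/10 s, in which the tool goes at most 50 mm and 8.59 degrees, less where a joint would pass 70% of its speed; a pose out of reach is approached as far as the arm can. A call with a gripper value outside its range is refused whole. "claw" is the opening, from 0 (shut) to 1 (fully open), set as the call begins (left out, the last holds). The fingers move at their own pace and stop on an object; the grip force is fixed at half the most. Time passes only in rows, so rows that do not move let the fingers close, or fill a call up. It gives the time, the measured TCP pose, the force and the opening at its end, in the units of the state.
- bot.read_state(): the state, without advancing time (a new reading comes with each control period).
- bot.capture(name): name is "side" or "top"; returns (picture, depth): 384x512x3 uint8, blue, green, red; 384x512 float32, m along the optical axis (not along the pixel's ray), 0 where there is no reading.
- bot.get_calibration(name): a dict with "K" (3x3 intrinsics, pixels), "xyz" and "attitude" of the camera in the world. Camera axes: x right, y up, looking along -z (the intrinsics and any distortion apply to the point x, -y, -z); pixel columns grow to the right and rows downward; lengths in m; the calibration is good to about 2 mm. A picture is of the moment at which its call begins. get_calibration takes no time and is no camera call.
- bot.hand_in(): hands the job in, once; it reports no verdict.
The state is a dict: "time_s": time; "joint_positions": joint angles; "qvel": joint speeds; "tau": joint torques, N m; "position": TCP position; "tcp_rot": TCP orientation; "force": force on the tool from outside, world axes, zero at the start; "moment": the same for the moment, N m; "opening": opening from 0.0 (shut) to 1.0 (fully open).
Only numpy, scipy, OpenCV 4.12 (cv2) and the standard library are available. Lean on these libraries where they do the work, as an engineer would, in place of code of your own. Each camera call takes 0.05 s, during which the arm holds its last target.

## Working session

There is one attempt and no reset: what is moved stays moved. The work goes in short steps, Python scripts to look and compute and a tool call to move; the robot and the scene stay as the last step left them, time stands still between calls to the robot, and variables do not carry over. Pictures are saved under pics/ and viewed, and the job is handed in when it is done.

Besides the shell and the picture viewer there is one more tool, called after "Call:" as name(argument=value, ...) on one line, values as JSON. play_rows: Moves the arm, as the interface text tells. Its arguments: {"type":"object","properties":{"increments":{"type":"array"},"claw":{"type":"number"}},"required":["increments"]}

```bash
ls; mkdir -p pics; cat > h.py <<'E'
import numpy as np, cv2
from rig import bot
def cam(n):
    c=bot.get_calibration(n); return np.array(c["K"]),np.array(c["xyz"]),np.array(c["attitude"]),c
def shot(n,tag):
    p,d=bot.capture(n); np.savez('pics/%s.npz'%tag,p=p,d=d); cv2.imwrite('pics/%s.png'%tag,p); return p,d
def load(tag):
    z=np.load('pics/%s.npz'%tag); return z['p'],z['d']
def ray(n,uv):
    K,t,R,c=cam(n); uv=np.atleast_2d(uv).astype(float)
    q=np.c_[(uv[:,0]-K[0,2])/K[0,0],-(uv[:,1]-K[1,2])/K[1,1],-np.ones(len(uv))]
    return t,q@R.T
def onplane(n,uv,z):
    t,r=ray(n,uv); return t+r*((z-t[2])/r[:,2])[:,None]
def proj(n,P):
    K,t,R,c=cam(n); q=(np.atleast_2d(P)-t)@R
    return np.c_[K[0,0]*q[:,0]/-q[:,2]+K[0,2],K[1,1]*-q[:,1]/-q[:,2]+K[1,2]]
def cloud(n,d):
    v,u=np.mgrid[0:d.shape[0],0:d.shape[1]]
    t,r=ray(n,np.c_[u.ravel(),v.ravel()]); return (t+r*d.ravel()[:,None]).reshape(d.shape+(3,))
E
python3 - <<'E'
from h import *
print(bot.read_state())
for n in("side","top"):
    print(bot.get_calibration(n)); shot(n,n+'0')
E
```

```text
pics
{'time_s': 0.0, 'joint_positions': array([-8.44256833e+01,  3.02779269e+01,  8.21561402e+01, -6.33754736e-04,
        6.76886602e+01, -1.02270102e+01]), 'qvel': array([-0.0102599 ,  0.01670263,  0.04440697, -0.00205895,  0.07453866,
        0.03766904]), 'tau': array([-2.45058854e-04, -4.40041816e+01, -1.76590562e+01,  6.31620898e-02,
        5.82358148e-02, -1.62727706e-04]), 'position': array([ 0.1701497 , -0.60067885,  0.2405841 ]), 'tcp_rot': array([[ 9.62210582e-01,  2.72306352e-01, -2.18251044e-04],
       [ 2.72306187e-01, -9.62208293e-01,  2.13087104e-03],
       [ 3.70246754e-04, -2.10977777e-03, -9.99997706e-01]]), 'force': array([ 0.12242654,  0.27430855, -0.64653456]), 'moment': array([-0.00300121, -0.00323906,  0.02111853]), 'opening': 1.002160223574751}
{'K': array([[361.12036551,   0.        , 250.8689932 ],
       [  0.        , 361.12036551, 191.04296555],
       [  0.        ,   0.        ,   1.        ]]), 'xyz': array([ 0.41390946, -0.96006182,  1.06840441]), 'attitude': array([[ 0.9955821 ,  0.0665797 , -0.06620746],
       [-0.09387294,  0.69047864, -0.71723574],
       [-0.0020385 ,  0.72028216,  0.69367821]])}
{'K': array([[370.76170016,   0.        , 257.04234292],
       [  0.        , 370.76170016, 188.46701188],
       [  0.        ,   0.        ,   1.        ]]), 'xyz': array([0.264502  , 0.09197112, 1.17417476]), 'attitude': array([[-1.18195013e-01,  9.70676242e-01, -2.09326472e-01],
       [-9.92990272e-01, -1.15430899e-01,  2.54170779e-02],
       [ 5.09010728e-04,  2.10863323e-01,  9.77515422e-01]])}
```

View pics/side0.png

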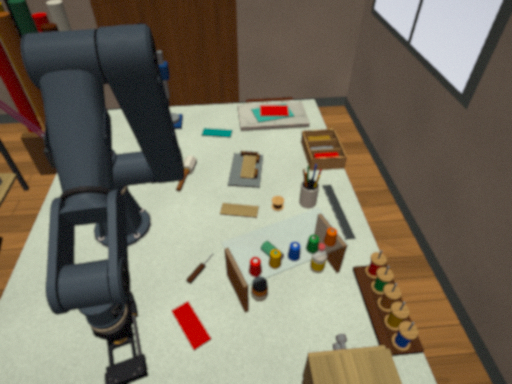

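View pics/top0.png

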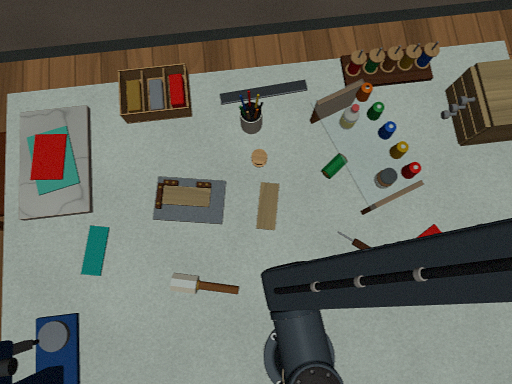

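The top view shows the jig at about (189,200) with panel_low inside it. A plain-wood panel lies at (268,206), and the green weight is at (334,165) at the shelf's front edge. Candidates for panel_loose are wood (268,206), red (430,235) and turquoise (95,250). The plain plywood one fits. I'll confirm in an enlarged crop.

```bash
python3 - <<'E'
from h import *
p,d=load('top0')
c=p[135:235,140:380]; cv2.imwrite('pics/t0c.png',cv2.resize(c,None,fx=3.3,fy=3.3,interpolation=cv2.INTER_CUBIC))
p,d=load('side0')
c=p[140:300,200:380]; cv2.imwrite('pics/s0c.png',cv2.resize(c,None,fx=3.7,fy=3.7,interpolation=cv2.INTER_CUBIC))
p,d=load('top0')
P=cloud('top',d)
hsv=cv2.cvtColor(p,cv2.COLOR_BGR2HSV)
for name,(u,v) in dict(panel=(268,206),low=(185,196),base=(215,215),bench=(300,200),weight=(334,165),pot=(251,127),spool=(259,158)).items(): print(name,P[v,u].round(4),hsv[v,u])
E
```

```text
panel [0.4535 0.0337 0.0071] [ 20  95 115]
low [0.5139 0.2913 0.0221] [ 21  99 116]
base [0.4441 0.2038 0.011 ] [99 29 89]
bench [ 0.462  -0.0714 -0.0006] [ 70  19 160]
weight [ 0.5543 -0.1891  0.0396] [ 70 192 101]
pot [0.702  0.0586 0.0661] [30 25 71]
spool [0.605  0.0446 0.0408] [ 18 117 140]
```

View pics/t0c.png

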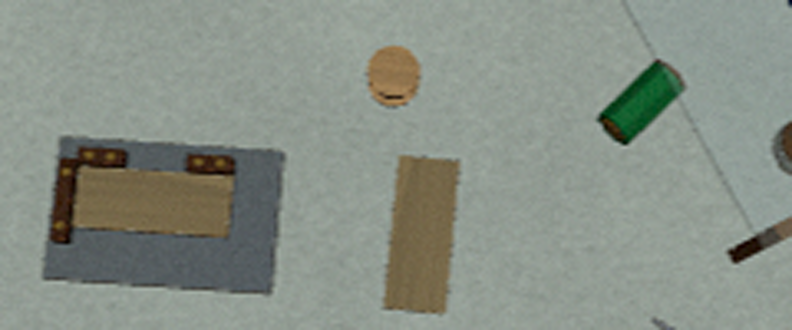

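View pics/s0c.png

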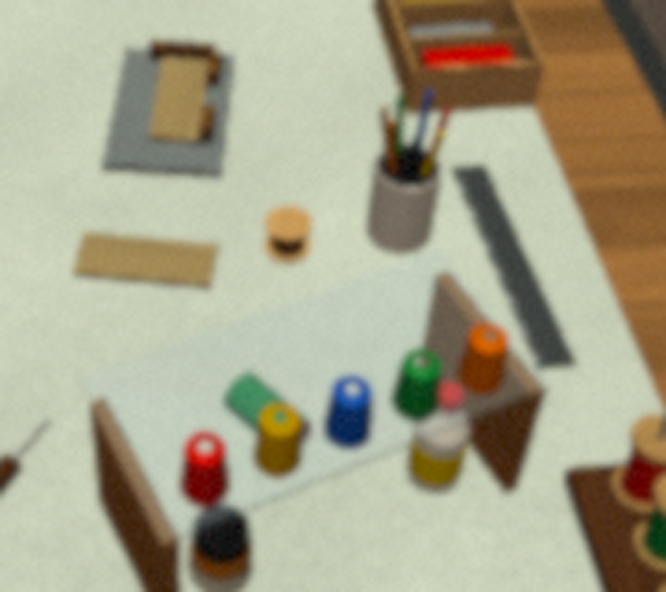

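The crop confirms the bare plywood panel next to the jig as panel_loose. The green octagon under the shelf line has its brown end (brass) at the lower left. Next I'll measure.

```bash
cat > m.py <<'E'
from h import *
def blob(mask,u,v):
    n,l,s,c=cv2.connectedComponentsWithStats(mask.astype(np.uint8)); i=l[v,u]; return (l==i),s[i]
def rect(n,mask,z):
    cs,_=cv2.findContours(mask.astype(np.uint8),cv2.RETR_EXTERNAL,cv2.CHAIN_APPROX_NONE)
    c=max(cs,key=cv2.contourArea)
    v,u=np.nonzero(mask); Q=onplane(n,np.c_[u,v],z)[:,:2]
    m=Q.mean(0); w,V=np.linalg.eigh(np.cov((Q-m).T)); a=V[:,1]
    # moments: uniform rect side=sqrt(12 var)
    return m,np.degrees(np.arctan2(a[1],a[0])),np.sqrt(12*w)
E
python3 - <<'E'
from m import *
def hs(p): 
    h=cv2.cvtColor(p,cv2.COLOR_BGR2HSV).astype(int); return h[...,0],h[...,1],h[...,2]
for n,pl,lo,ba in(("top",(268,206),(185,196),(215,215)),("side",(239,210),(249,170),(240,178))):
    p,d=load(n+'0'); H,S,V=hs(p)
    wood=(H>10)&(H<30)&(S>60)
    for nm,(u,v),z in(("panel",pl,.008),("low",lo,.020)):
        m,s=blob(wood&(V>80),u,v); r=rect(n,m,z); print(n,nm,s[:5],r[0].round(4),r[1].round(2),r[2].round(4))
    g=(H>85)&(H<125)&(V<125)
    m,s=blob(g,*ba); print(n,'base',s)
    cs,_=cv2.findContours(m.astype(np.uint8),cv2.RETR_EXTERNAL,cv2.CHAIN_APPROX_NONE); c=max(cs,key=cv2.contourArea)
    hull=cv2.convexHull(c)[:,0]; Q=onplane(n,hull,.012)[:,:2].astype(np.float32); (cx,cy),wh,a=cv2.minAreaRect(Q); print(cx,cy,wh,a, cv2.boxPoints(((cx,cy),wh,a)).round(3).tolist())
    P=cloud(n,d)
    gm=(H>55)&(H<85)&(S>110)
    u,v=((334,165) if n=="top" else (267,247)); m,s=blob(gm,u,v); print('weight',s, P[m].mean(0).round(4), np.percentile(P[m][:,2],[5,50,95]).round(3))
    if n=="top":
        mt=m&(P[...,2]>.034); Q=P[mt][:,:2]; mm=Q.mean(0); w,E=np.linalg.eigh(np.cov((Q-mm).T)); a=E[:,1]; a=-a if a[1]<0 else a
        print('top flat',mm.round(4),a,np.degrees(np.arctan2(a[1],a[0])),np.sqrt(12*w)); 
        t=(P[m][:,:2]-mm)@a; print('ext',t.min(),t.max())
E
```

```text
top panel [257 182  22  48 837] [0.4547 0.0358] 167.61 [0.0574 0.15  ]
top low [162 185  49  22 874] [0.5152 0.2886] 79.59 [0.0597 0.1503]
top base [ 153  177   73   46 1604]
0.503875195980072 0.28049394488334656 (0.21899574995040894, 0.13746975362300873) 79.26467895507812 [[0.41600000858306885, 0.1860000044107437], [0.5509999990463257, 0.1599999964237213], [0.5920000076293945, 0.375], [0.4569999873638153, 0.4009999930858612]]
weight [322 154  24  25 271] [ 0.5521 -0.1883  0.0439] [0.029 0.038 0.153]
top flat [ 0.5513 -0.1883] [-0.65000679  0.7599284 ] 130.54211377024575 [0.03093017 0.06701682]
ext -0.04424502224381608 0.033431938652011266
side panel [220 203  39  14 420] [0.4574 0.0335] 167.38 [0.0624 0.1479]
side low [240 151  20  28 393] [0.5222 0.2944] 80.13 [0.0739 0.1827]
side base [     0      0    512    384 168958]
0.6205785274505615 1.0364856719970703 (3.3332948684692383, 4.781004428863525) 84.20734405517578 [[-1.9259999990463257, -0.3799999952316284], [2.8310000896453857, -0.8629999756813049], [3.1670000553131104, 2.453000068664551], [-1.590000033378601, 2.936000108718872]]
weight [262 243  11  10  65] [ 0.5269 -0.275   0.1581] [0.155 0.158 0.161]
```

```bash
python3 - <<'E'
from h import *
p,d=load('top0')
c=p[85:225,290:450]; cv2.imwrite('pics/t0d.png',cv2.resize(c,None,fx=5,fy=4.2,interpolation=cv2.INTER_CUBIC)); 
P=cloud('top',d)
for u,v in[(320,118),(340,100),(365,212),(420,183),(340,130),(345,175),(360,160),(365,205)]: print(u,v,P[v,u].round(3),onplane('top',[(u,v)],.158).round(3))
E
```

```text
320 118 [ 0.668 -0.141  0.162] [[ 0.67  -0.142  0.158]]
340 100 [ 0.717 -0.209  0.161] [[ 0.719 -0.21   0.158]]
365 212 [ 0.394 -0.26   0.039] [[ 0.381 -0.223  0.158]]
420 183 [ 0.443 -0.391  0.16 ] [[ 0.444 -0.392  0.158]]
340 130 [ 0.626 -0.194  0.159] [[ 0.626 -0.194  0.158]]
345 175 [ 0.526 -0.229  0.002] [[ 0.491 -0.186  0.158]]
360 160 [ 0.53  -0.236  0.158] [[ 0.53  -0.236  0.158]]
365 205 [ 0.422 -0.278 -0.006] [[ 0.4   -0.227  0.158]]
```

View pics/t0d.png

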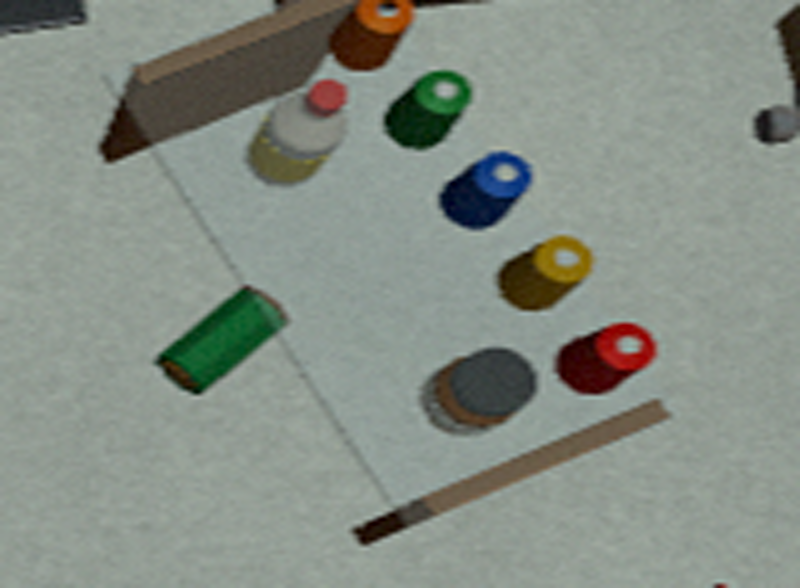

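```bash
python3 - <<'E'
from h import *
a,b=onplane('top',[(311,103.6),(368.6,204.8)],.154)[:,:2]; e=(b-a)/np.linalg.norm(b-a); nrm=np.array([-e[1],e[0]]); 
if nrm[0]*-1+0<0 and 0: pass
f=lambda x,y:(290+x/5,85+y/4.2)
print('edge',a,b,np.linalg.norm(b-a),e)
pts={'brass top L':(f(158,358),.03),'brass low R':(f(195,392),.03),'foot L':(f(250,288),.03),'foot R':(f(287,318),.03)}
n=np.array([e[1],-e[0]]); n=n if n@(np.array([.55,-.19])-np.array([0,0]))<0 or True else n
for k,(uv,z) in pts.items():
    for z in(.02,.04):
        q=onplane('top',[uv],z)[0,:2]; print(k,z,q.round(4),'signed dist',((q-a)@n).round(4))
print('base origin dist',(-a)@n, 'n',n)
ax=np.array([-.65,.76]); print('angle axis vs n',np.degrees(np.arccos(abs(ax@n))))
E
```

```text
edge [ 0.71939038 -0.12360961] [ 0.39995536 -0.23798197] 0.3392930376716725 [-0.94147235 -0.33709022]
brass top L 0.02 [ 0.5467 -0.1515] signed dist 0.032
brass top L 0.04 [ 0.5418 -0.1473] signed dist 0.0376
brass low R 0.02 [ 0.5174 -0.1709] signed dist 0.0236
brass low R 0.04 [ 0.513  -0.1663] signed dist 0.0293
foot L 0.02 [ 0.5951 -0.2196] signed dist -0.0484
foot L 0.04 [ 0.5893 -0.2142] signed dist -0.0414
foot R 0.02 [ 0.5684 -0.2394] signed dist -0.0581
foot R 0.04 [ 0.5631 -0.2336] signed dist -0.0509
base origin dist 0.3588744864425908 n [-0.33709022  0.94147235]
angle axis vs n 20.831931184573293
```

Call:
play_rows(increments=[{"dp":[0,0,40],"turn":-0.12},{"dp":[0,0,45],"turn":-0.12},{"dp":[20,40,20],"turn":-0.12},{"dp":[20,45,0],"turn":-0.12},{"dp":[20,45,0],"turn":0}], claw=1)

```text
time_s: 0.6
position: [0.2284, -0.4714, 0.3443]
tcp_rot: [[0.973, -0.23, 0.007], [-0.231, -0.973, 0.005], [0.005, -0.007, -1.0]]
force: [0.8, 0.1, 0.2]
opening: 0.996
```

Call:
play_rows(increments=[{"dp":[20,45,0],"turn":0.0},{"dp":[20,45,0],"turn":0},{"dp":[20,45,0],"turn":0},{"dp":[20,45,0],"turn":0},{"dp":[20,45,0],"turn":0}])

```text
time_s: 1.1
position: [0.3279, -0.2407, 0.3434]
tcp_rot: [[0.972, -0.235, 0.007], [-0.235, -0.972, 0.007], [0.006, -0.008, -1.0]]
force: [1.3, 0.2, -0.8]
opening: 1.001
```

Call:
play_rows(increments=[{"dp":[20,45,0],"turn":0.0},{"dp":[20,45,0],"turn":0},{"dp":[20,45,-20],"turn":0},{"dp":[20,45,-20],"turn":0},{"dp":[20,45,-20],"turn":0}])

```text
time_s: 1.6
position: [0.4243, -0.0209, 0.2894]
tcp_rot: [[0.971, -0.237, 0.016], [-0.237, -0.972, 0.003], [0.014, -0.007, -1.0]]
force: [1.2, -0.8, 0.5]
opening: 1.0
```

Call:
play_rows(increments=[{"dp":[12,25,-30],"turn":0.01},{"dp":[12,20,-40],"turn":0.01},{"dp":[7,10,-40],"turn":0},{"dp":[0,0,-20],"turn":0},{"dp":[0,0,0],"turn":0}])

```text
time_s: 2.1
position: [0.4562, 0.0432, 0.1533]
tcp_rot: [[0.979, -0.205, 0.016], [-0.206, -0.979, 0.004], [0.014, -0.007, -1.0]]
force: [-0.4, 0.0, -0.3]
opening: 0.997
```

```bash
python3 - <<'E'
from h import *
s=bot.read_state(); print(s['position'],s['tcp_rot'].round(3).tolist(),s['joint_positions'].round(1))
for n in("side","top"):
    p,d=shot(n,n+'1')
    u,v=proj(n,s['position'])[0].astype(int); print(n,u,v)
    c=p[max(v-70,0):v+70,max(u-90,0):u+90]; cv2.imwrite('pics/%s1c.png'%n,cv2.resize(c,None,fx=4,fy=4,interpolation=cv2.INTER_CUBIC))
E
```

```text
[0.45620031 0.04317145 0.15328262] [[0.979, -0.205, 0.016], [-0.206, -0.979, 0.004], [0.014, -0.007, -1.0]] [ -8.9  25.8 111.1   0.6  42.2  92.6]
side 237 181
top 266 196
```

View pics/side1c.png

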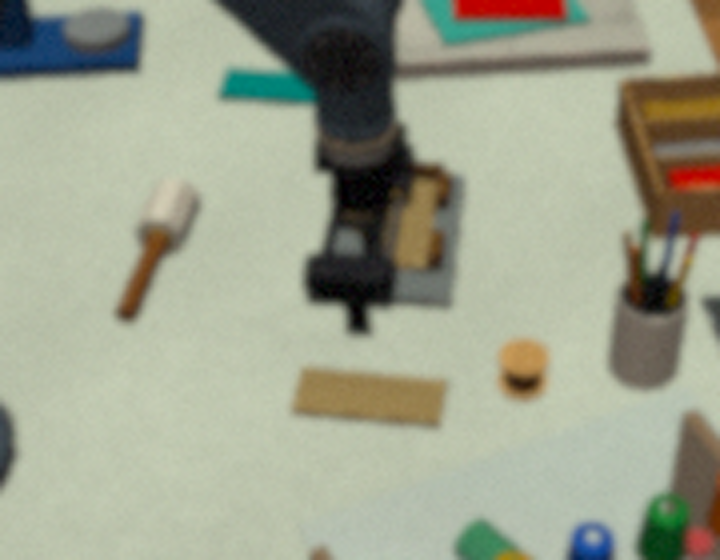

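View pics/top1c.png

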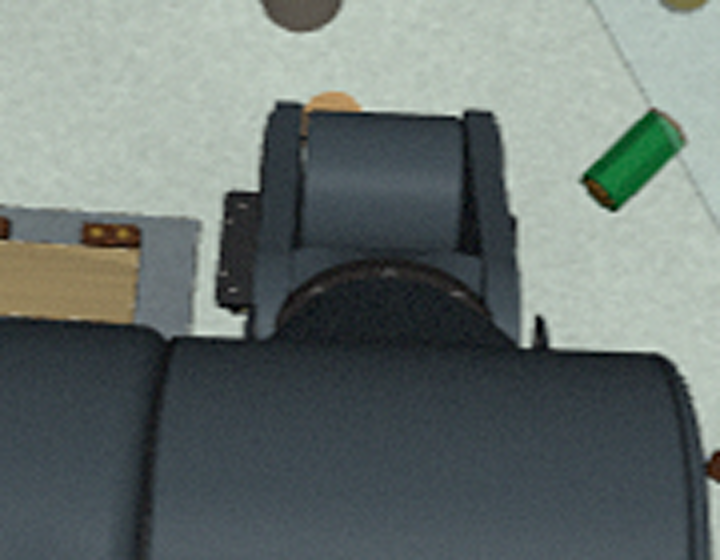

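The views show the hand over the plywood panel, with the fingers straddling it. I'm descending now.

Call:
play_rows(increments=[{"dp":[0,-8,-35],"turn":-0.012},{"dp":[0,0,-40],"turn":0},{"dp":[0,0,-35],"turn":0},{"dp":[0,0,-15],"turn":0},{"dp":[0,0,0],"turn":0}], claw=1)

```text
time_s: 2.7
position: [0.4682, 0.0302, 0.0359]
tcp_rot: [[0.974, -0.222, 0.047], [-0.222, -0.975, -0.002], [0.046, -0.009, -0.999]]
force: [0.2, 0.1, -0.6]
opening: 0.999
```

Call:
play_rows(increments=[{"dp":[-6,2,5],"turn":0},{"dp":[-6,2,0],"turn":0},{"dp":[0,0,0],"turn":0},{"dp":[0,0,0],"turn":0},{"dp":[0,0,0],"turn":0}])

```text
time_s: 3.2
position: [0.459, 0.0333, 0.0475]
tcp_rot: [[0.973, -0.223, 0.059], [-0.223, -0.975, -0.004], [0.059, -0.009, -0.998]]
force: [-0.4, -0.1, 0.7]
opening: 0.998
```

```bash
cat > st.py <<'E'
from h import *
s=bot.read_state(); R=s['tcp_rot']; print(s['time_s'],s['position'].round(4),'jaw',np.degrees(np.arctan2(R[1,1],R[0,1])).round(2),'z',R[:,2].round(4),'J',s['joint_positions'].round(1),'F',s['force'].round(1),s['opening'])
E
python3 st.py
```

```text
3.2 [0.459  0.0333 0.0475] jaw -102.9 z [ 0.0591 -0.0038 -0.9982] J [-10.   38.2 116.3   1.   22.1  92. ] F [-0.4 -0.1  0.7] 0.9984658350512535
```

Call:
play_rows(increments=[{"dp":[0,0,0],"turn":0},{"dp":[0,0,0],"turn":0},{"dp":[0,0,0],"turn":0},{"dp":[0,0,0],"turn":0},{"dp":[0,0,0],"turn":0}])

```text
time_s: 3.7
position: [0.4598, 0.0333, 0.0479]
tcp_rot: [[0.973, -0.223, 0.061], [-0.223, -0.975, -0.004], [0.06, -0.01, -0.998]]
force: [-0.9, -0.4, 0.0]
opening: 0.998
```

```bash
python3 st.py
```

```text
3.7 [0.4598 0.0333 0.0479] jaw -102.88 z [ 0.0606 -0.0041 -0.9982] J [-10.   38.2 116.2   1.   22.1  92. ] F [-0.9 -0.4  0. ] 0.9984594060150614
```

Call:
play_rows(increments=[{"dp":[0,0,-8],"turn":0},{"dp":[0,0,-8],"turn":0},{"dp":[0,0,0],"turn":0},{"dp":[0,0,0],"turn":0},{"dp":[0,0,0],"turn":0}])

```text
time_s: 4.2
position: [0.4593, 0.0333, 0.0295]
tcp_rot: [[0.973, -0.223, 0.059], [-0.223, -0.975, -0.004], [0.058, -0.009, -0.998]]
force: [0.2, 0.4, 0.3]
opening: 1.002
```

```bash
python3 st.py
```

```text
4.2 [0.4593 0.0333 0.0295] jaw -102.89 z [ 0.0586 -0.0038 -0.9983] J [-10.   40.6 116.5   1.1  19.5  91.8] F [0.2 0.4 0.3] 1.0020636621618235
```

Call:
play_rows(increments=[{"dp":[0,0,8],"turn":0},{"dp":[0,0,8],"turn":0},{"dp":[0,0,0],"turn":0},{"dp":[0,0,0],"turn":0},{"dp":[0,0,0],"turn":0}])

```text
time_s: 4.7
position: [0.4599, 0.0333, 0.0481]
tcp_rot: [[0.973, -0.223, 0.061], [-0.223, -0.975, -0.004], [0.06, -0.01, -0.998]]
force: [-0.6, -0.1, -0.8]
opening: 1.001
```

```bash
python3 st.py
```

```text
4.7 [0.4599 0.0333 0.0481] jaw -102.88 z [ 0.0611 -0.0042 -0.9981] J [-10.   38.2 116.2   1.   22.1  92. ] F [-0.6 -0.1 -0.8] 1.0010796625392933
```

Call:
play_rows(increments=[{"dp":[0,0,35],"turn":0},{"dp":[0,0,40],"turn":0},{"dp":[0,0,35],"turn":0},{"dp":[0,0,0],"turn":0},{"dp":[0,0,0],"turn":0}])

```text
time_s: 5.2
position: [0.4581, 0.0334, 0.1596]
tcp_rot: [[0.973, -0.223, 0.055], [-0.223, -0.975, -0.003], [0.055, -0.009, -0.998]]
force: [-0.3, -0.1, 0.6]
opening: 0.999
```

```bash
python3 st.py
```

```text
5.2 [0.4581 0.0334 0.1596] jaw -102.9 z [ 0.0553 -0.0032 -0.9985] J [-10.   24.5 112.2   0.6  40.1  92.4] F [-0.3 -0.1  0.6] 0.9988141356674162
```

Call:
play_rows(increments=[{"dp":[0,0,-20],"turn":0.005},{"dp":[0,0,-20],"turn":0},{"dp":[0,0,-20],"turn":0},{"dp":[0,0,-20],"turn":0},{"dp":[0,0,-15],"turn":0}])

```text
time_s: 5.7
position: [0.4564, 0.0336, 0.0587]
tcp_rot: [[0.974, -0.218, 0.053], [-0.219, -0.976, -0.003], [0.053, -0.009, -0.999]]
force: [0.7, 0.3, -0.2]
opening: 1.0
```

```bash
python3 st.py
```

```text
5.7 [0.4564 0.0336 0.0587] jaw -102.62 z [ 0.0534 -0.0026 -0.9986] J [-10.1  36.7 116.2   0.9  24.   91.7] F [ 0.7  0.3 -0.2] 0.9998683497441098
```

Call:
play_rows(increments=[{"dp":[0,1,-12],"turn":0.0},{"dp":[0,0,-10],"turn":0},{"dp":[0,0,-8],"turn":0},{"dp":[0,0,-3],"turn":0},{"dp":[0,0,0],"turn":0}])

```text
time_s: 6.2
position: [0.4521, 0.0351, 0.0199]
tcp_rot: [[0.975, -0.218, 0.043], [-0.218, -0.976, -0.001], [0.042, -0.008, -0.999]]
force: [0.1, 0.7, 8.6]
opening: 1.002
```

```bash
python3 st.py
```

```text
6.2 [0.4521 0.0351 0.0199] jaw -102.59 z [ 0.0425 -0.0011 -0.9991] J [-10.   41.8 117.    1.1  18.8  91.6] F [0.1 0.7 8.6] 1.00236737405588
```

Call:
play_rows(increments=[{"dp":[3,0,1.5],"turn":0.0},{"dp":[0,0,0],"turn":0},{"dp":[0,0,0],"turn":0},{"dp":[0,0,0],"turn":0},{"dp":[0,0,0],"turn":0}])

```text
time_s: 6.7
position: [0.4556, 0.0351, 0.0217]
tcp_rot: [[0.975, -0.218, 0.044], [-0.218, -0.976, -0.001], [0.043, -0.008, -0.999]]
force: [-0.4, -0.2, -0.5]
opening: 0.994
```

Call:
play_rows(increments=[{"dp":[0,0,0],"turn":0.0},{"dp":[0,0,0],"turn":0},{"dp":[0,0,0],"turn":0},{"dp":[0,0,0],"turn":0},{"dp":[0,0,0],"turn":0}], claw=0)

```text
time_s: 7.2
position: [0.4553, 0.035, 0.0214]
tcp_rot: [[0.975, -0.218, 0.043], [-0.218, -0.976, -0.001], [0.043, -0.008, -0.999]]
force: [0.3, -0.3, 1.1]
opening: 0.683
```

```bash
python3 st.py
```

```text
7.2 [0.4553 0.035  0.0214] jaw -102.6 z [ 0.0434 -0.0013 -0.9991] J [ -9.9  41.6 116.6   1.1  19.4  91.7] F [ 0.3 -0.3  1.1] 0.683449178862052
```

Call:
play_rows(increments=[{"dp":[0,0,15],"turn":0.0},{"dp":[0,0,20],"turn":0.05},{"dp":[2,8,20],"turn":0.1},{"dp":[4,15,10],"turn":0.13},{"dp":[4,22,0],"turn":0.13}])

```text
time_s: 7.7
position: [0.4641, 0.0796, 0.0879]
tcp_rot: [[0.979, 0.199, 0.036], [0.199, -0.98, 0.015], [0.038, -0.007, -0.999]]
force: [0.7, 0.4, -0.4]
opening: 0.684
```

Call:
play_rows(increments=[{"dp":[4,25,0],"turn":0.13},{"dp":[4,25,0],"turn":0.13},{"dp":[4,25,0],"turn":0.13},{"dp":[4,25,0],"turn":0.13},{"dp":[4,25,0],"turn":0.13}])

```text
time_s: 8.2
position: [0.4839, 0.2085, 0.0886]
tcp_rot: [[0.64, 0.768, 0.019], [0.767, -0.64, 0.034], [0.039, -0.007, -0.999]]
force: [0.8, -0.3, 0.3]
opening: 0.684
```

```bash
python3 st.py
```

```text
8.2 [0.4839 0.2085 0.0886] jaw -39.81 z [ 0.0193  0.0342 -0.9992] J [ 10.2  36.  104.6   2.8  38.   47.8] F [ 0.8 -0.3  0.3] 0.6842260074950275
```

Remaining: dp (18, 70), turn +29.3° = 0.51 rad.

Call:
play_rows(increments=[{"dp":[4,22,0],"turn":0.13},{"dp":[4,20,0],"turn":0.13},{"dp":[4,15,0],"turn":0.12},{"dp":[4,8,0],"turn":0.08},{"dp":[0,0,0],"turn":0.0}])

```text
time_s: 8.7
position: [0.4989, 0.2796, 0.0877]
tcp_rot: [[0.208, 0.978, 0.0], [0.977, -0.208, 0.039], [0.038, -0.008, -0.999]]
force: [-0.2, -0.1, -0.7]
opening: 0.685
```

```bash
python3 st.py
```

```text
8.7 [0.4989 0.2796 0.0877] jaw -11.98 z [ 4.000e-04  3.920e-02 -9.992e-01] J [17.  38.4 97.6  3.1 43.4 26.7] F [-0.2 -0.1 -0.7] 0.6847640120240359
```

Call:
play_rows(increments=[{"dp":[1,0,-15],"turn":0.026},{"dp":[1,0,-15],"turn":0},{"dp":[0,0,-6],"turn":0},{"dp":[0,0,0],"turn":0},{"dp":[0,0,0],"turn":0.0}])

```text
time_s: 9.2
position: [0.4984, 0.2769, 0.0475]
tcp_rot: [[0.185, 0.983, -0.006], [0.982, -0.185, 0.037], [0.035, -0.012, -0.999]]
force: [0.5, 0.6, 0.0]
opening: 0.685
```

```bash
python3 st.py; python3 - <<'E'
from h import *
for n,(u,v) in dict(top=(185,200),side=(247,170)).items():
    p,d=shot(n,n+'2'); c=p[v-45:v+45,u-60:u+60]; cv2.imwrite('pics/%s2c.png'%n,cv2.resize(c,None,fx=6,fy=6,interpolation=cv2.INTER_CUBIC))
E
```

```text
9.2 [0.4984 0.2769 0.0475] jaw -10.66 z [-0.0057  0.037  -0.9993] J [16.7 42.3 98.4  3.4 39.  24.8] F [0.5 0.6 0. ] 0.6845379378818662
```

View pics/side2c.png

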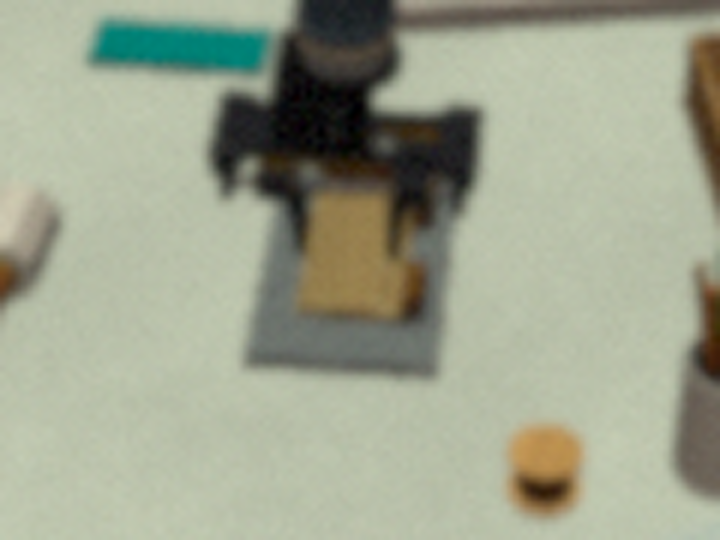

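View pics/top2c.png

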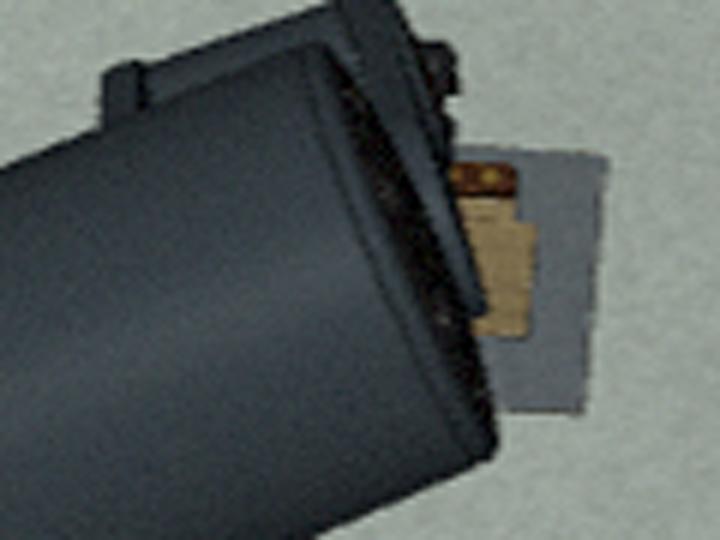

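The side view shows the panel level in the jaws above panel_low. The top view shows it offset about 15 mm from both fences, and the finger lines up with the gap. I'm lowering it now.

Call:
play_rows(increments=[{"dp":[0,0,-3],"turn":0.0},{"dp":[0,0,-2],"turn":0},{"dp":[0,0,-1],"turn":0},{"dp":[0,0,0],"turn":0},{"dp":[0,0,0],"turn":0.0}])

```text
time_s: 9.8
position: [0.4997, 0.2773, 0.043]
tcp_rot: [[0.185, 0.983, -0.002], [0.982, -0.185, 0.038], [0.037, -0.009, -0.999]]
force: [-0.1, -0.4, 0.4]
opening: 0.681
```

```bash
python3 st.py
```

```text
9.8 [0.4997 0.2773 0.043 ] jaw -10.66 z [-0.0017  0.0382 -0.9993] J [16.7 42.8 98.4  3.4 38.3 24.7] F [-0.1 -0.4  0.4] 0.6814462927794945
```

Call:
play_rows(increments=[{"dp":[0,0,-1.5],"turn":0.003},{"dp":[0,0,-0.5],"turn":0},{"dp":[4,-0.8,0],"turn":0},{"dp":[4,-0.8,0],"turn":0},{"dp":[2,-0.4,0],"turn":0.0}])

```text
time_s: 10.3
position: [0.5102, 0.2755, 0.0415]
tcp_rot: [[0.181, 0.983, -0.001], [0.983, -0.181, 0.038], [0.038, -0.008, -0.999]]
force: [0.7, -0.6, -0.1]
opening: 0.688
```

```bash
python3 st.py
```

```text
10.3 [0.5102 0.2755 0.0415] jaw -10.43 z [-0.0014  0.0385 -0.9993] J [16.2 43.2 97.2  3.4 39.  24.1] F [ 0.7 -0.6 -0.1] 0.688215474588632
```

Call:
play_rows(increments=[{"dp":[0,0,-0.8],"turn":0.0},{"dp":[2,-0.4,0],"turn":0},{"dp":[1.5,-0.3,0],"turn":0},{"dp":[1.5,-0.3,0],"turn":0},{"dp":[1.5,-0.3,0],"turn":0.0}])

```text
time_s: 10.8
position: [0.5133, 0.2749, 0.0417]
tcp_rot: [[0.184, 0.983, -0.01], [0.982, -0.184, 0.04], [0.037, -0.017, -0.999]]
force: [-4.2, 2.8, 6.3]
opening: 0.683
```

```bash
python3 st.py
```

```text
10.8 [0.5133 0.2749 0.0417] jaw -10.59 z [-0.0103  0.0398 -0.9992] J [16.  43.4 96.5  3.7 40.  23.8] F [-4.2  2.8  6.3] 0.6830243261618677
```

Call:
play_rows(increments=[{"dp":[0.5,2.5,0.3],"turn":0.0},{"dp":[0.6,3,0],"turn":0},{"dp":[0.6,3,0],"turn":0},{"dp":[0.6,3,0],"turn":0},{"dp":[0.3,1,0],"turn":0.0}])

```text
time_s: 11.3
position: [0.5154, 0.2861, 0.0417]
tcp_rot: [[0.183, 0.983, -0.013], [0.982, -0.183, 0.036], [0.033, -0.019, -0.999]]
force: [-3.2, -2.6, 3.7]
opening: 0.68
```

```bash
python3 st.py
```

```text
11.3 [0.5154 0.2861 0.0417] jaw -10.54 z [-0.0127  0.036  -0.9993] J [17.1 43.8 95.3  3.3 41.  25.1] F [-3.2 -2.6  3.7] 0.6804779727483746
```

Call:
play_rows(increments=[{"dp":[0.4,1.5,0],"turn":0.0},{"dp":[0.4,1.5,0],"turn":0},{"dp":[0.4,1.5,0],"turn":0},{"dp":[0.5,1.5,0],"turn":0},{"dp":[0.8,1.2,0],"turn":0.0}])

```text
time_s: 11.8
position: [0.5159, 0.2884, 0.0418]
tcp_rot: [[0.182, 0.983, -0.019], [0.983, -0.182, 0.027], [0.023, -0.024, -0.999]]
force: [-4.2, -4.9, 6.2]
opening: 0.684
```

```bash
python3 st.py
```

```text
11.8 [0.5159 0.2884 0.0418] jaw -10.46 z [-0.0192  0.0266 -0.9995] J [17.5 44.  94.6  2.7 42.  26. ] F [-4.2 -4.9  6.2] 0.6841225681335065
```

Call:
play_rows(increments=[{"dp":[0.5,1.5,0],"turn":0.0},{"dp":[1,0,0],"turn":0},{"dp":[0,0,0],"turn":0},{"dp":[0,0,0],"turn":0},{"dp":[0,0,0],"turn":0.0}])

```text
time_s: 12.3
position: [0.5159, 0.2884, 0.042]
tcp_rot: [[0.184, 0.983, -0.023], [0.983, -0.183, 0.024], [0.02, -0.027, -0.999]]
force: [-2.6, -2.2, 4.4]
opening: 0.683
```

Call:
play_rows(increments=[{"dp":[0,0,0],"turn":0.0},{"dp":[0,0,0],"turn":0},{"dp":[0,0,0],"turn":0},{"dp":[0,0,5],"turn":0},{"dp":[0,0,10],"turn":0.0}], claw=0.9)

```text
time_s: 12.8
position: [0.5186, 0.2902, 0.0559]
tcp_rot: [[0.182, 0.983, -0.018], [0.983, -0.182, 0.027], [0.023, -0.023, -0.999]]
force: [0.6, 0.0, 0.0]
opening: 0.891
```

Call:
play_rows(increments=[{"dp":[0,-5,25],"turn":0.0},{"dp":[0,-15,35],"turn":0},{"dp":[0,-30,35],"turn":0.0},{"dp":[0,-40,20],"turn":0},{"dp":[0,-45,10],"turn":0.0}])

```text
time_s: 13.3
position: [0.5194, 0.1568, 0.1884]
tcp_rot: [[0.173, 0.985, -0.011], [0.985, -0.172, 0.028], [0.026, -0.016, -1.0]]
force: [0.4, -0.4, 0.4]
opening: 0.903
```

```bash
python3 st.py; python3 - <<'E'
from h import *
for n,(u,v) in dict(top=(185,200),side=(247,170)).items():
    p,d=shot(n,n+'3'); c=p[v-45:v+45,u-60:u+60]; cv2.imwrite('pics/%s3c.png'%n,cv2.resize(c,None,fx=6,fy=6,interpolation=cv2.INTER_CUBIC))
E
```

```text
13.3 [0.5194 0.1568 0.1884] jaw -9.92 z [-0.0112  0.028  -0.9995] J [ 4.1 28.1 97.   2.  55.5 12.9] F [ 0.4 -0.4  0.4] 0.9027220105094954
```

View pics/top3c.png

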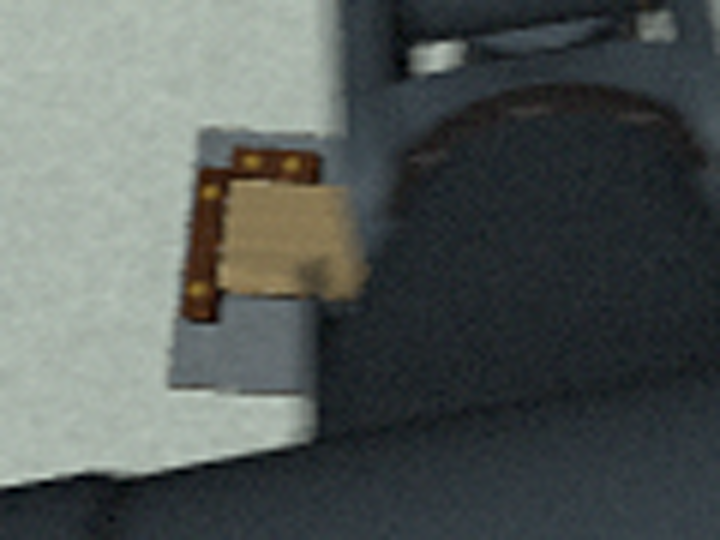

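View pics/side3c.png

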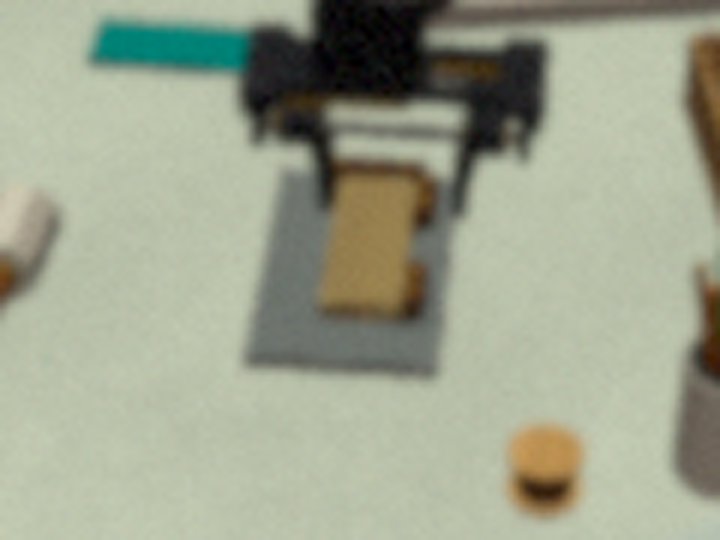

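```bash
python3 - <<'E'
from h import *
p,d=load('side3'); P=cloud('side',d)
T=np.array([0.5194,0.1568,0.1884]); R=np.array([[0.173,0.985,-0.011],[0.985,-0.172,0.028],[0.026,-0.016,-1.0]])
Q=(P-T)@R
sel=(d>0)&(np.abs(Q[...,0])<.12)&(np.abs(Q[...,1])<.13)&(Q[...,2]<.03)&(Q[...,2]>-.35)&(P[...,2]>.06)
q=Q[sel]*1000
for z0 in range(-340,30,20):
    s=q[(q[:,2]>=z0)&(q[:,2]<z0+20)]
    if len(s)>3: print(z0,len(s),'x',s[:,0].min().round(),np.percentile(s[:,0],[5,50]).round(),'y',s[:,1].min().round(),s[:,1].max().round())
E
```

```text
-340 456 x -90.0 [-85. -61.] y -118.0 37.0
-320 295 x -84.0 [-80. -67.] y -93.0 51.0
-300 187 x -78.0 [-75. -68.] y -63.0 51.0
-280 119 x -73.0 [-70. -65.] y -42.0 52.0
-260 34 x -67.0 [-65. -62.] y -13.0 40.0
-240 69 x -43.0 [-41. -35.] y -31.0 35.0
-220 110 x -43.0 [-41. -35.] y -31.0 36.0
-200 98 x -46.0 [-42. -36.] y -31.0 36.0
-180 106 x -45.0 [-41. -33.] y -36.0 37.0
-160 121 x -48.0 [-46. -38.] y -48.0 37.0
-140 52 x -33.0 [-32. -28.] y -49.0 18.0
-120 95 x -36.0 [-34. -28.] y -45.0 19.0
-100 442 x -47.0 [-43. -25.] y -93.0 96.0
-80 224 x -48.0 [-46. -39.] y -88.0 93.0
-60 20 x -48.0 [-47. -43.] y -81.0 87.0
-40 29 x -20.0 [-19. -17.] y -50.0 57.0
-20 28 x -21.0 [-20. -16.] y -47.0 54.0
0 18 x -20.0 [-20. -16.] y -44.0 50.0
```

Call:
play_rows(increments=[{"dp":[-10,-20,20],"turn":-0.13},{"dp":[-10,-25,20],"turn":-0.13},{"dp":[-15,-30,10],"turn":-0.13},{"dp":[-15,-30,0],"turn":-0.13},{"dp":[-15,-30,0],"turn":-0.13}], claw=1)

```text
time_s: 13.9
position: [0.456, 0.0169, 0.2433]
tcp_rot: [[0.753, 0.658, 0.018], [0.658, -0.753, 0.027], [0.031, -0.009, -0.999]]
force: [0.1, 0.4, -0.7]
opening: 0.999
```

```bash
python3 - <<'E'
from h import *
p,d=load('side3'); c=p[85:175,190:310]; c=cv2.convertScaleAbs(c,alpha=2.2,beta=10); cv2.imwrite('pics/hand.png',cv2.resize(c,None,fx=6.5,fy=6.5,interpolation=cv2.INTER_CUBIC))
E
```

```text
(no output)
```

View pics/hand.png

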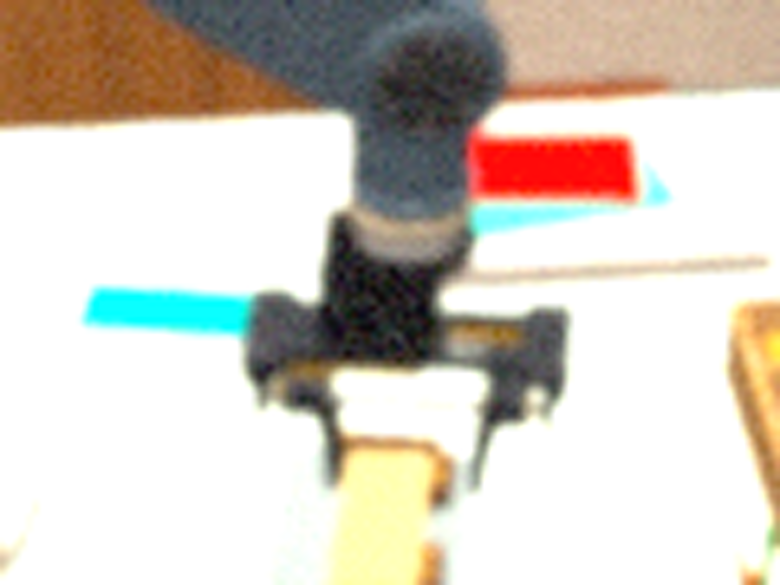

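The hand's 75 mm body nearly reaches the shelf edge, so a slight tilt of the hand away from the shelf would help. I'm turning it on the way there.

Call:
play_rows(increments=[{"dp":[0,0,0],"turn":-0.14},{"dp":[0,0,0],"turn":-0.14},{"dp":[0,0,0],"turn":-0.14},{"dp":[0,0,0],"turn":-0.14},{"dp":[0,0,0],"turn":-0.14}])

```text
time_s: 14.4
position: [0.454, 0.0155, 0.2458]
tcp_rot: [[0.999, -0.018, 0.034], [-0.018, -1.0, 0.008], [0.034, -0.009, -0.999]]
force: [-0.1, -0.3, 0.7]
opening: 1.004
```

```bash
python3 st.py; python3 - <<'E'
from h import *
for n in("top","side"): shot(n,n+'4')
p,_=load('top4'); cv2.imwrite('pics/t4c.png',cv2.resize(p[100:230,130:400],None,fx=2.9,fy=2.9,interpolation=cv2.INTER_CUBIC))
E
```

```text
14.4 [0.454  0.0155 0.2458] jaw -91.04 z [ 0.0338  0.0081 -0.9994] J [-12.8  16.  106.6   1.1  55.6  77.7] F [-0.1 -0.3  0.7] 1.0037788975964965
```

View pics/t4c.png

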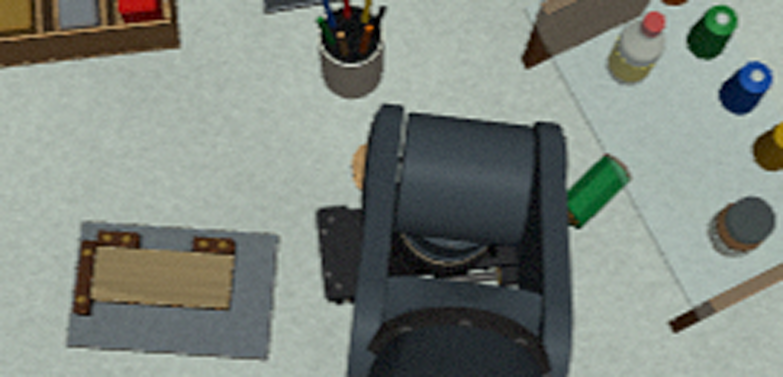

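The panel stack reads flush, at crop (165,275) between the fences. I'm checking it numerically and re-measuring the shelf edge and the brass end in an enlarged frame.

```bash
python3 - <<'E'
from m import *
p,d=load('top4')
h=cv2.cvtColor(p,cv2.COLOR_BGR2HSV).astype(int); H,S,V=h[...,0],h[...,1],h[...,2]
m,s=blob((H>10)&(H<30)&(S>60)&(V>80),185,196); 
for z in(.020,.028): r=rect('top',m,z); print(s,r[0].round(4),r[1].round(2),r[2].round(4))
c=p[170:222,150:230]; cv2.imwrite('pics/t4j.png',cv2.resize(c,None,fx=9,fy=9,interpolation=cv2.INTER_CUBIC))
p,d=load('top0'); c=p[140:190,310:360]; cv2.imwrite('pics/t4w.png',cv2.resize(c,None,fx=12,fy=12,interpolation=cv2.INTER_CUBIC))
E
```

```text
[158 182  53  25 922] [0.5176 0.2898] 79.99 [0.0625 0.1554]
[158 182  53  25 922] [0.5158 0.2885] 79.99 [0.0621 0.1544]
```

View pics/t4j.png

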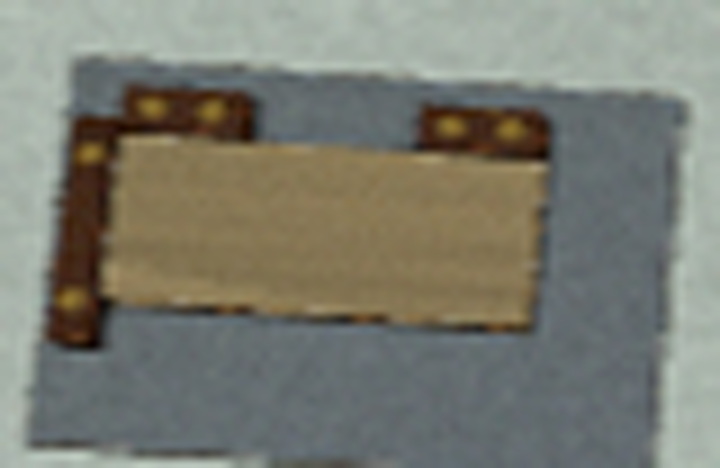

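View pics/t4w.png

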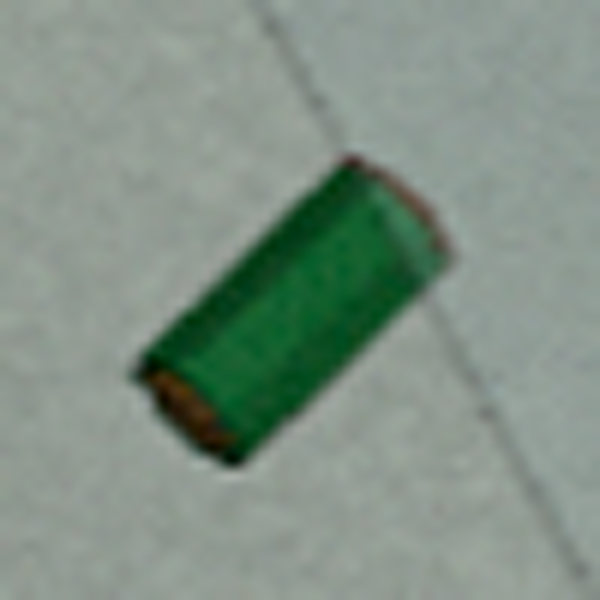

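```bash
python3 - <<'E'
from h import *
f=lambda x,y:(310+x/12,140+y/12)
a,b=onplane('top',[f(265,15),f(580,575)],.154)[:,:2]; e=(b-a)/np.linalg.norm(b-a); n=np.array([e[1],-e[0]])
print('edge e',e,'n',n,a,b)
for zz in(.150,.158):
    q=onplane('top',[f(420,290)],zz)[0,:2]; print('edge pt',zz,q.round(4))
B=onplane('top',[f(215,393)],.04)[0,:2]; F=onplane('top',[f(422,213)],.04)[0,:2]
print('brass',B.round(4),'foot',F.round(4),np.linalg.norm(B-F),np.degrees(np.arctan2(*(B-F)[::-1])))
for k,q in(('B',B),('F',F)): print(k,(q-a)@n)
print(np.degrees(np.arctan2(n[1],n[0])))
# silhouette sides at z~.02: extreme left corner & bottom
for px in[(140,372),(238,462),(350,160),(455,255)]: print(px,onplane('top',[f(*px)],.0117)[0,:2].round(4),onplane('top',[f(*px)],.0283)[0,:2].round(4))
E
```

```text
edge e [-0.94312463 -0.33243938] n [-0.33243938  0.94312463] [ 0.59615492 -0.16678143] [ 0.45085379 -0.21799822]
edge pt 0.15 [ 0.5248 -0.1935]
edge pt 0.158 [ 0.5228 -0.1912]
brass [ 0.5314 -0.1658] foot [ 0.5737 -0.2282] 0.07537603678930682 124.11992705019985
B 0.02244429362304174
F -0.050463506393765255
109.41690279096069
(140, 372) [ 0.5462 -0.1531] [ 0.5422 -0.1496]
(238, 462) [ 0.5184 -0.1754] [ 0.5147 -0.1715]
(350, 160) [ 0.5986 -0.2192] [ 0.5938 -0.2148]
(455, 255) [ 0.5686 -0.2431] [ 0.5642 -0.2383]
```

Call:
play_rows(increments=[{"dp":[0,0,-45],"turn":-0.05},{"dp":[0,0,-50],"turn":-0.05},{"dp":[0,0,-50],"turn":0},{"dp":[0,0,0],"turn":0},{"dp":[0,0,50],"turn":0}])

```text
time_s: 15.0
position: [0.4542, 0.0172, 0.1438]
tcp_rot: [[0.995, -0.098, 0.027], [-0.098, -0.995, 0.007], [0.026, -0.009, -1.0]]
force: [1.4, -0.3, 0.0]
opening: 1.004
```

```bash
python3 st.py
```

```text
15.0 [0.4542 0.0172 0.1438] jaw -95.61 z [ 0.0269  0.0065 -0.9996] J [-12.4  26.4 112.6   1.1  39.6  82.4] F [ 1.4 -0.3  0. ] 1.004013531868366
```

Call:
play_rows(increments=[{"dp":[0,0,50],"turn":0},{"dp":[0,0,0],"turn":0},{"dp":[0,0,-50],"turn":0},{"dp":[0,0,-50],"turn":0},{"dp":[0,0,0],"turn":0}])

```text
time_s: 15.5
position: [0.4643, 0.0166, 0.1102]
tcp_rot: [[0.995, -0.085, 0.059], [-0.085, -0.996, 0.0], [0.059, -0.005, -0.998]]
force: [-0.5, 0.3, 0.1]
opening: 1.001
```

```bash
python3 st.py
```

```text
15.5 [0.4643 0.0166 0.1102] jaw -94.85 z [ 5.930e-02  3.000e-04 -9.982e-01] J [-12.2  30.5 113.9   1.4  32.3  81.5] F [-0.5  0.3  0.1] 1.0007719891563271
```

Call:
play_rows(increments=[{"dp":[0,0,40],"turn":0},{"dp":[0,0,40],"turn":0},{"dp":[0,0,-50],"turn":0},{"dp":[0,0,-50],"turn":0},{"dp":[0,0,0],"turn":0}])

```text
time_s: 16.0
position: [0.4734, 0.0158, 0.1143]
tcp_rot: [[0.992, -0.076, 0.096], [-0.076, -0.997, -0.007], [0.096, -0.0, -0.995]]
force: [-1.9, -0.7, 0.9]
opening: 0.999
```

```bash
python3 st.py
```

```text
16.0 [0.4734 0.0158 0.1143] jaw -94.38 z [ 0.0959 -0.0069 -0.9954] J [-12.1  30.  113.9   1.5  30.6  81. ] F [-1.9 -0.7  0.9] 0.9988374913801625
```

Call:
play_rows(increments=[{"dp":[0,0,0],"turn":0},{"dp":[0,0,40],"turn":0},{"dp":[0,0,40],"turn":0},{"dp":[0,0,20],"turn":0},{"dp":[0,0,0],"turn":0}])

```text
time_s: 16.5
position: [0.4751, 0.016, 0.2317]
tcp_rot: [[0.991, -0.073, 0.108], [-0.072, -0.997, -0.009], [0.109, 0.001, -0.994]]
force: [0.3, -0.6, -0.3]
opening: 0.993
```

```bash
python3 st.py
```

```text
16.5 [0.4751 0.016  0.2317] jaw -94.18 z [ 0.1085 -0.0094 -0.9941] J [-12.1  17.4 107.8   1.   48.6  81.5] F [ 0.3 -0.6 -0.3] 0.9933498416891574
```

Call:
play_rows(increments=[{"dp":[0,0,-50],"turn":0},{"dp":[0,0,-50],"turn":0},{"dp":[0,0,0],"turn":0},{"dp":[0,0,40],"turn":0},{"dp":[0,0,40],"turn":0}])

```text
time_s: 17.0
position: [0.4744, 0.0163, 0.2171]
tcp_rot: [[0.991, -0.071, 0.111], [-0.071, -0.997, -0.01], [0.111, 0.002, -0.994]]
force: [0.5, 0.7, 0.2]
opening: 0.998
```

Call:
play_rows(increments=[{"dp":[0,0,-50],"turn":0},{"dp":[0,0,-50],"turn":0},{"dp":[0,0,0],"turn":0},{"dp":[0,0,0],"turn":0},{"dp":[0,0,30],"turn":0}])

```text
time_s: 17.5
position: [0.4832, 0.0151, 0.1688]
tcp_rot: [[0.987, -0.07, 0.146], [-0.068, -0.998, -0.017], [0.147, 0.007, -0.989]]
force: [0.2, -0.1, -0.9]
opening: 1.001
```

```bash
python3 st.py
```

```text
17.5 [0.4832 0.0151 0.1688] jaw -93.99 z [ 0.1463 -0.017  -0.9891] J [-12.   23.7 112.1   1.3  35.7  81. ] F [ 0.2 -0.1 -0.9] 1.0009704922574683
```

Call:
play_rows(increments=[{"dp":[0,0,40],"turn":0},{"dp":[0,0,40],"turn":0},{"dp":[0,0,-50],"turn":0},{"dp":[0,0,-50],"turn":0},{"dp":[0,0,0],"turn":0}])

```text
time_s: 18.0
position: [0.4924, 0.0138, 0.1769]
tcp_rot: [[0.979, -0.068, 0.191], [-0.065, -0.998, -0.026], [0.192, 0.013, -0.981]]
force: [-0.8, 1.2, 0.1]
opening: 1.0
```

Call:
play_rows(increments=[{"dp":[0,0,0],"turn":0},{"dp":[0,0,30],"turn":0},{"dp":[0,0,30],"turn":-0.1},{"dp":[0,0,15],"turn":-0.1},{"dp":[0,0,0],"turn":-0.1}])

```text
time_s: 18.5
position: [0.4944, 0.013, 0.2684]
tcp_rot: [[0.909, -0.372, 0.186], [-0.362, -0.928, -0.086], [0.205, 0.011, -0.979]]
force: [0.6, -0.0, 0.0]
opening: 1.0
```

```bash
python3 st.py
```

```text
18.5 [0.4944 0.013  0.2684] jaw -111.84 z [ 0.1863 -0.0858 -0.9787] J [ -9.7  14.4 105.6  -4.1  48.6 104.5] F [ 0.6 -0.   0. ] 1.0003227592921213
```

Call:
play_rows(increments=[{"dp":[2,-15,0],"turn":-0.13},{"dp":[3,-25,-5],"turn":-0.13},{"dp":[3,-25,-10],"turn":-0.13},{"dp":[3,-25,-15],"turn":-0.13},{"dp":[3,-18,-20],"turn":-0.13}])

```text
time_s: 19.0
position: [0.5129, -0.0973, 0.2393]
tcp_rot: [[0.479, -0.87, 0.119], [-0.847, -0.493, -0.2], [0.232, -0.005, -0.973]]
force: [0.9, 0.8, -0.9]
opening: 1.003
```

```bash
python3 st.py
```

```text
19.0 [ 0.5129 -0.0973  0.2393] jaw -150.44 z [ 0.1188 -0.1997 -0.9726] J [-18.1  20.  103.  -12.   47.5 139.7] F [ 0.9  0.8 -0.9] 1.0028770810247225
```

Call:
play_rows(increments=[{"dp":[0,-4,-25],"turn":-0.05},{"dp":[0,-2,-28],"turn":-0.04},{"dp":[0,0,-28],"turn":0},{"dp":[0,0,-28],"turn":0},{"dp":[0,0,-22],"turn":0}])

```text
time_s: 19.5
position: [0.5215, -0.11, 0.122]
tcp_rot: [[0.382, -0.916, 0.123], [-0.888, -0.401, -0.224], [0.254, -0.023, -0.967]]
force: [0.2, 0.0, -0.1]
opening: 0.999
```

```bash
python3 st.py
```

```text
19.5 [ 0.5215 -0.11    0.122 ] jaw -156.37 z [ 0.1227 -0.224  -0.9668] J [-18.5  32.  108.  -20.   30.5 154.5] F [ 0.2  0.  -0.1] 0.998579935115276
```

Call:
play_rows(increments=[{"dp":[-2,-10,-8],"turn":0.05},{"dp":[0,-10,-12],"turn":0.05},{"dp":[0,-8,-12],"turn":0.0},{"dp":[0,0,-12],"turn":0},{"dp":[0,0,-5],"turn":0}])

```text
time_s: 20.0
position: [0.5247, -0.1419, 0.0802]
tcp_rot: [[0.465, -0.872, 0.155], [-0.844, -0.489, -0.219], [0.267, -0.029, -0.963]]
force: [-0.5, 0.1, 0.0]
opening: 0.996
```

```bash
python3 st.py
```

```text
20.0 [ 0.5247 -0.1419  0.0802] jaw -150.68 z [ 0.1545 -0.2191 -0.9634] J [-22.5  36.7 109.6 -22.5  22.  148.4] F [-0.5  0.1  0. ] 0.9964080147290035
```

Call:
play_rows(increments=[{"dp":[-1,2,-8],"turn":0.0},{"dp":[-1,1,-12],"turn":0.02},{"dp":[-1,0,-12],"turn":0.02},{"dp":[0,0,-9],"turn":0.02},{"dp":[0,0,-4],"turn":0}])

```text
time_s: 20.5
position: [0.5247, -0.1385, 0.0361]
tcp_rot: [[0.515, -0.84, 0.173], [-0.813, -0.542, -0.212], [0.272, -0.032, -0.962]]
force: [-0.7, -0.4, 0.4]
opening: 1.003
```

```bash
python3 st.py
```

```text
20.5 [ 0.5247 -0.1385  0.0361] jaw -147.15 z [ 0.1732 -0.2121 -0.9618] J [-22.6  41.8 111.1 -30.2  14.9 153.2] F [-0.7 -0.4  0.4] 1.0026883620449127
```

Call:
play_rows(increments=[{"dp":[0,0,-4],"turn":0.0},{"dp":[0,0,-4],"turn":0.0},{"dp":[0,0,0],"turn":0.0},{"dp":[0,0,0],"turn":0.0},{"dp":[0,0,0],"turn":0}])

```text
time_s: 21.0
position: [0.5257, -0.1385, 0.0281]
tcp_rot: [[0.514, -0.84, 0.174], [-0.813, -0.542, -0.213], [0.273, -0.032, -0.961]]
force: [0.1, 0.1, 0.6]
opening: 0.996
```

```bash
python3 st.py; python3 - <<'E'
from h import *
p,_=shot('side','side5'); c=p[190:310,190:350]; cv2.imwrite('pics/s5c.png',cv2.resize(cv2.convertScaleAbs(c,alpha=1.3),None,fx=5,fy=5,interpolation=cv2.INTER_CUBIC))
p,_=shot('top','top5'); c=p[110:220,280:400]; cv2.imwrite('pics/t5c.png',cv2.resize(cv2.convertScaleAbs(c,alpha=1.3),None,fx=5,fy=5,interpolation=cv2.INTER_CUBIC))
E
```

```text
21.0 [ 0.5257 -0.1385  0.0281] jaw -147.17 z [ 0.1745 -0.2131 -0.9613] J [-22.6  42.8 111.1 -32.5  14.  155.7] F [0.1 0.1 0.6] 0.9962809550986015
```

View pics/s5c.png

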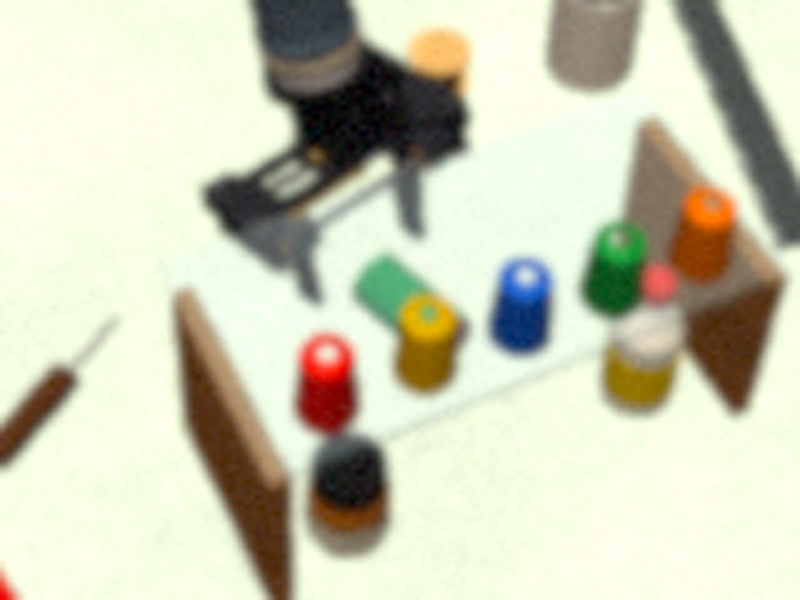

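View pics/t5c.png

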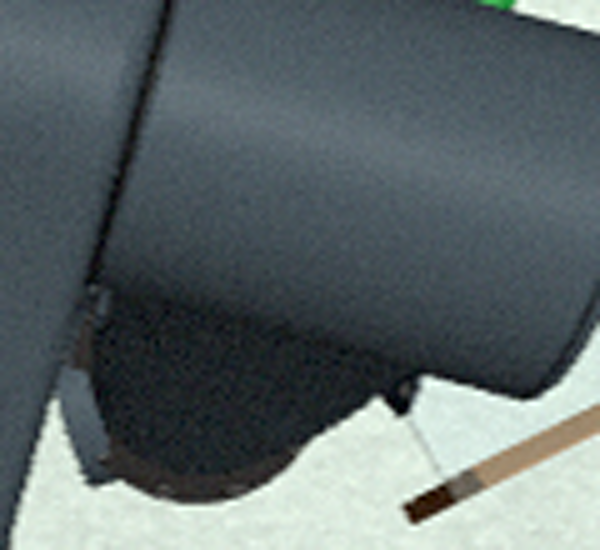

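Side view: the fingertips at (318,298) and (418,235) straddle the line of the brass end at about (378,270). The wide part of the hand sits below board height. I'm moving in slowly.

Call:
play_rows(increments=[{"dp":[1,-5,0],"turn":0.0},{"dp":[1,-6,0],"turn":0.0},{"dp":[1,-6,0],"turn":0.0},{"dp":[1,-4,0],"turn":0.0},{"dp":[0,0,0],"turn":0}])

```text
time_s: 21.6
position: [0.5306, -0.1621, 0.0288]
tcp_rot: [[0.513, -0.84, 0.176], [-0.813, -0.541, -0.214], [0.275, -0.033, -0.961]]
force: [0.6, -0.1, -0.2]
opening: 0.998
```

```bash
python3 st.py;  python3 - <<'E'
from h import *
p,_=shot('side','side6'); c=p[190:310,190:350]; cv2.imwrite('pics/s6c.png',cv2.resize(cv2.convertScaleAbs(c,alpha=1.3),None,fx=5,fy=5,interpolation=cv2.INTER_CUBIC))
E
```

```text
21.6 [ 0.5306 -0.1621  0.0288] jaw -147.2 z [ 0.1759 -0.2139 -0.9609] J [-24.9  42.9 109.9 -28.9  14.3 149.8] F [ 0.6 -0.1 -0.2] 0.9981568403831242
```

View pics/s6c.png

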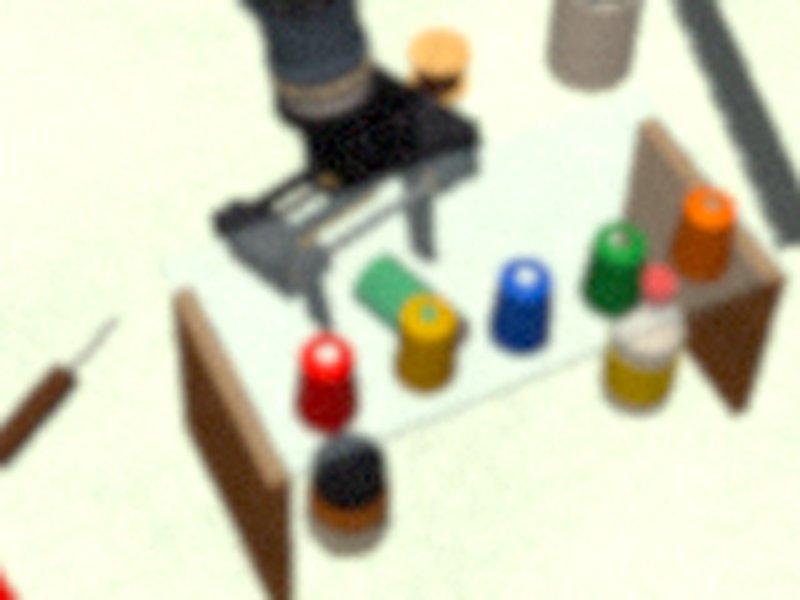

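Call:
play_rows(increments=[{"dp":[0,0,0],"turn":0.0},{"dp":[0,0,0],"turn":0.0},{"dp":[0,0,0],"turn":0.0},{"dp":[0,0,0],"turn":0.0},{"dp":[0,0,0],"turn":0}], claw=0.3)

```text
time_s: 22.15
position: [0.5299, -0.1612, 0.0285]
tcp_rot: [[0.514, -0.84, 0.175], [-0.813, -0.542, -0.213], [0.274, -0.032, -0.961]]
force: [0.9, 0.6, -0.2]
opening: 0.631
```

```bash
python3 st.py;  python3 - <<'E'
from h import *
p,_=shot('side','side7'); c=p[190:310,190:350]; cv2.imwrite('pics/s7c.png',cv2.resize(cv2.convertScaleAbs(c,alpha=1.3),None,fx=5,fy=5,interpolation=cv2.INTER_CUBIC))
E
```

```text
22.15 [ 0.5299 -0.1612  0.0285] jaw -147.17 z [ 0.1747 -0.2132 -0.9613] J [-24.9  43.  110.  -29.   14.3 149.9] F [ 0.9  0.6 -0.2] 0.6307500465634779
```

View pics/s7c.png

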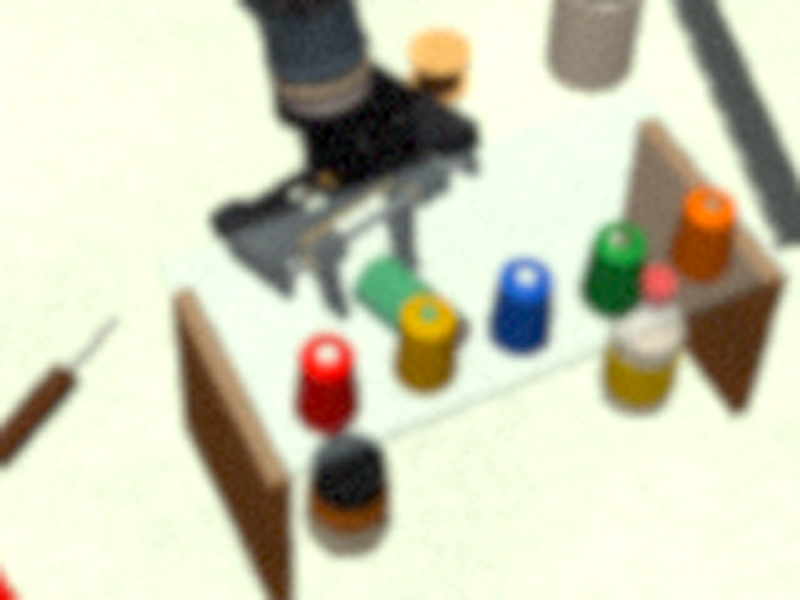

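Call:
play_rows(increments=[{"dp":[0,0,0],"turn":0.0},{"dp":[0,0,0],"turn":0.0},{"dp":[0,0,0],"turn":0.0},{"dp":[0,0,0],"turn":0.0},{"dp":[0,0,0],"turn":0}], claw=0.3)

```text
time_s: 22.7
position: [0.5306, -0.1608, 0.0287]
tcp_rot: [[0.515, -0.839, 0.176], [-0.812, -0.543, -0.213], [0.275, -0.033, -0.961]]
force: [-0.4, 0.4, -0.1]
opening: 0.46
```

```bash
python3 st.py;  python3 - <<'E'
from h import *
p,_=shot('side','side8'); c=p[190:310,190:350]; cv2.imwrite('pics/s8c.png',cv2.resize(cv2.convertScaleAbs(c,alpha=1.3),None,fx=5,fy=5,interpolation=cv2.INTER_CUBIC))
E
```

```text
22.7 [ 0.5306 -0.1608  0.0287] jaw -147.07 z [ 0.1763 -0.2133 -0.961 ] J [-24.8  42.9 109.9 -29.   14.3 149.9] F [-0.4  0.4 -0.1] 0.4598586244180002
```

View pics/s8c.png

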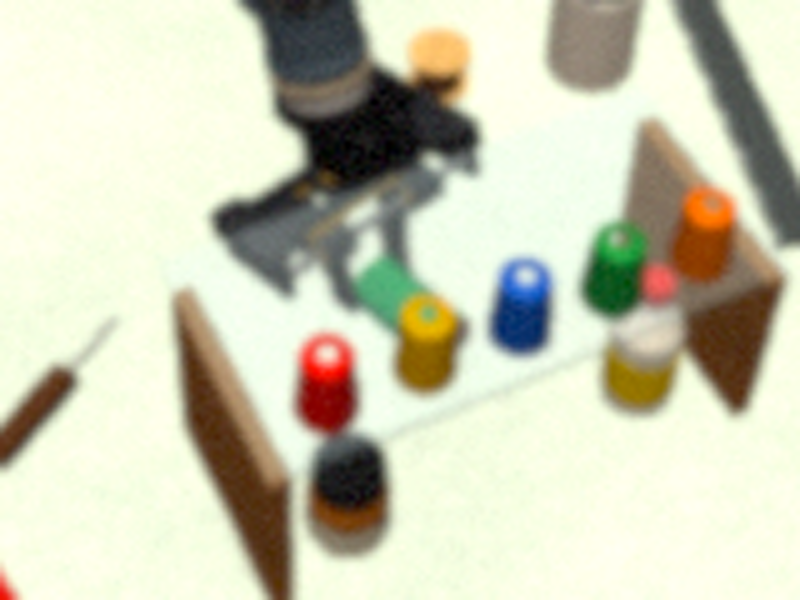

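The opening is 0.46, which is 40 mm, so the brass end is gripped by its flats. I'm dragging it straight out along the bench.

Call:
play_rows(increments=[{"dp":[-2,4,0],"turn":0.0},{"dp":[-4,7,0],"turn":0.0},{"dp":[-5,9,0],"turn":0.0},{"dp":[-6,11,0],"turn":0.0},{"dp":[-6,11,0],"turn":0}])

```text
time_s: 23.25
position: [0.5093, -0.1208, 0.0293]
tcp_rot: [[0.513, -0.84, 0.177], [-0.813, -0.542, -0.213], [0.275, -0.034, -0.961]]
force: [-0.5, -0.8, -3.0]
opening: 0.453
```

```bash
python3 st.py
```

```text
23.25 [ 0.5093 -0.1208  0.0293] jaw -147.18 z [ 0.1766 -0.213  -0.961 ] J [-21.3  42.3 114.  -39.1  12.3 163.6] F [-0.5 -0.8 -3. ] 0.4531063418151929
```

Call:
play_rows(increments=[{"dp":[4,4,2],"turn":0.08},{"dp":[4,6,3],"turn":0.1},{"dp":[4,8,4],"turn":0.1},{"dp":[3,8,4],"turn":0.08},{"dp":[0,4,2],"turn":0.0}])

```text
time_s: 23.75
position: [0.5137, -0.0857, 0.0395]
tcp_rot: [[0.778, -0.589, 0.217], [-0.575, -0.808, -0.132], [0.253, -0.022, -0.967]]
force: [-0.6, -0.4, -5.7]
opening: 0.454
```

```bash
python3 st.py; python3 - <<'E'
from h import *
p,_=shot('side','side9'); c=p[170:310,190:350]; cv2.imwrite('pics/s9c.png',cv2.resize(cv2.convertScaleAbs(c,alpha=1.3),None,fx=4.2,fy=4.2,interpolation=cv2.INTER_CUBIC))
E
```

```text
23.75 [ 0.5137 -0.0857  0.0395] jaw -126.11 z [ 0.2171 -0.1322 -0.9672] J [-20.2  40.6 115.  -16.   10.3 121.5] F [-0.6 -0.4 -5.7] 0.45360774690534306
```

View pics/s9c.png

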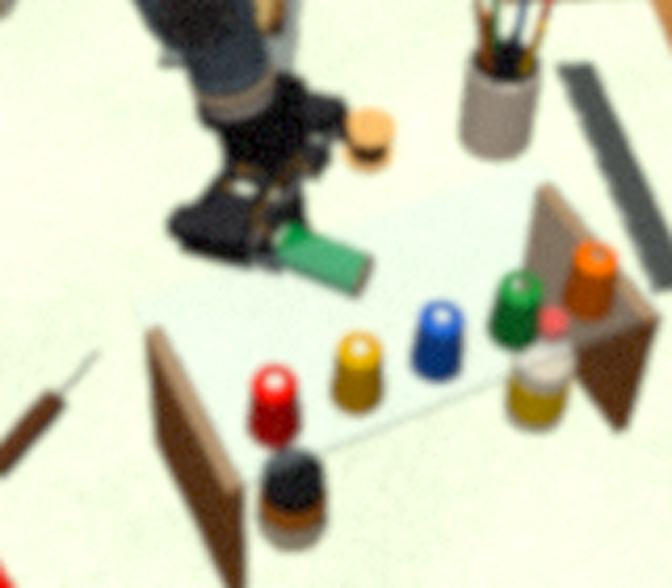

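Call:
play_rows(increments=[{"dp":[2,6,3],"turn":0.08},{"dp":[5,9,0],"turn":0.1},{"dp":[6,10,0],"turn":0.1},{"dp":[6,10,0],"turn":0.08},{"dp":[2,3,0],"turn":0.04}])

```text
time_s: 24.3
position: [0.53, -0.045, 0.0405]
tcp_rot: [[0.944, -0.226, 0.24], [-0.224, -0.974, -0.035], [0.242, -0.02, -0.97]]
force: [-0.5, -1.7, -2.7]
opening: 0.457
```

```bash
python3 st.py; python3 - <<'E'
from h import *
p,_=shot('side','side10'); c=p[150:290,180:340]; cv2.imwrite('pics/s10c.png',cv2.resize(cv2.convertScaleAbs(c,alpha=1.3),None,fx=4.2,fy=4.2,interpolation=cv2.INTER_CUBIC))
p,_=shot('top','top10'); c=p[110:220,250:370]; cv2.imwrite('pics/t10c.png',cv2.resize(cv2.convertScaleAbs(c,alpha=1.3),None,fx=5,fy=5,interpolation=cv2.INTER_CUBIC))
E
```

```text
24.3 [ 0.53   -0.045   0.0405] jaw -103.04 z [ 0.2402 -0.0353 -0.9701] J [-18.2  40.6 113.8  11.5  12.   74. ] F [-0.5 -1.7 -2.7] 0.45729439336407013
```

View pics/s10c.png

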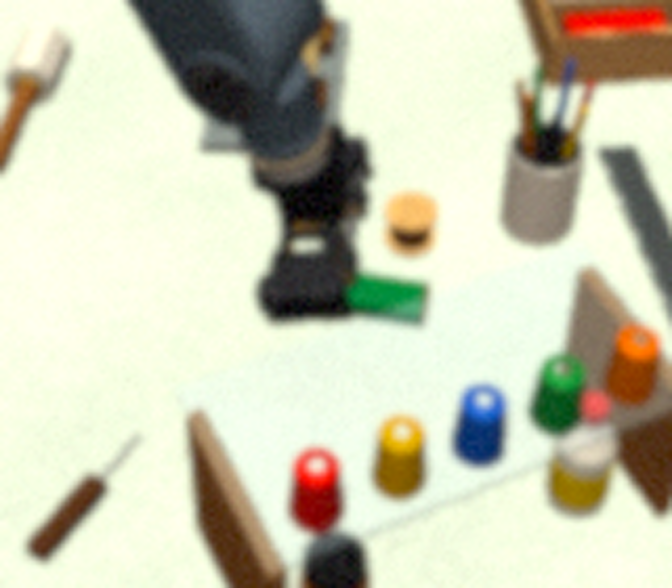

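View pics/t10c.png

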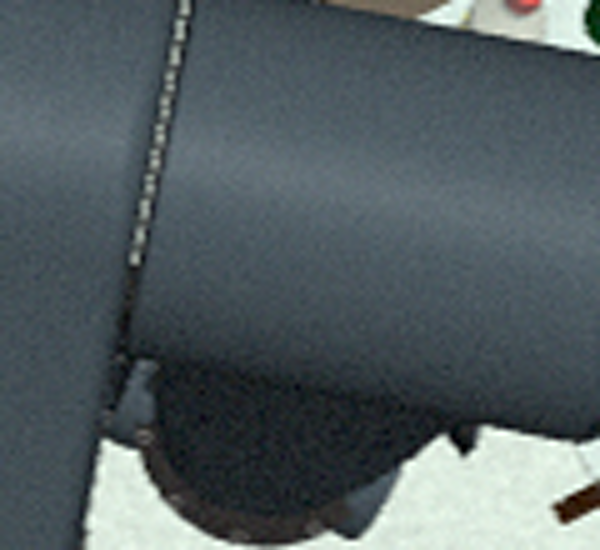

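```bash
cat > w.py <<'E'
import sys
from m import *
def weight(n,tag,near,rad=.11):
    p,d=load(tag); h=cv2.cvtColor(p,cv2.COLOR_BGR2HSV).astype(int); H,S,V=h[...,0],h[...,1],h[...,2]
    P=cloud(n,d); s=(H>55)&(H<90)&(S>100)&(d>0)&(np.linalg.norm(P-near,axis=2)<rad)
    v,u=np.nonzero(s); return P[s],u,v
if __name__=="__main__":
    n,tag=sys.argv[1:3]; near=np.array(list(map(float,sys.argv[3:6])))
    Q,u,v=weight(n,tag,near); print(len(Q),'u',u.min(),u.max(),'v',v.min(),v.max())
    ord=np.argsort(Q@np.array([1,0,0]))
    for ch in np.array_split(ord,6): print(Q[ch].mean(0).round(4),Q[ch][:,2].max().round(4))
E
python3 w.py side side10 0.57 -0.05 0.03
```

```text
120 u 262 280 v 215 224
[ 0.5438 -0.0743  0.058 ] 0.1116
[ 0.5551 -0.0586  0.0449] 0.0509
[ 0.5639 -0.0634  0.0416] 0.0494
[ 0.5725 -0.0633  0.0409] 0.0478
[ 0.5832 -0.0625  0.0425] 0.0478
[ 0.598  -0.0627  0.0412] 0.0446
```

Top heights along the weight run from 0.051 at the brass side to 0.045 at the foot, and the force is about half the weight. So it pivots in the grip with its foot still on the bench. I'm raising the brass end in an arc over the foot.

Call:
play_rows(increments=[{"dp":[1,0,6],"turn":0.0},{"dp":[2,-0.5,6],"turn":0.0},{"dp":[2.5,-0.5,6],"turn":0.0},{"dp":[3,-0.7,6],"turn":0.0},{"dp":[3.5,-0.8,6],"turn":0.0}])

```text
time_s: 24.9
position: [0.5384, -0.0471, 0.0706]
tcp_rot: [[0.945, -0.232, 0.23], [-0.231, -0.972, -0.034], [0.231, -0.021, -0.973]]
force: [-0.3, 0.1, -5.6]
opening: 0.455
```

```bash
python3 st.py; python3 - <<'E'
from h import *
p,_=shot('side','side11'); c=p[150:290,180:340]; cv2.imwrite('pics/s11c.png',cv2.resize(cv2.convertScaleAbs(c,alpha=1.3),None,fx=4.2,fy=4.2,interpolation=cv2.INTER_CUBIC))
E
python3 w.py side side11 0.58 -0.05 0.03
```

```text
24.9 [ 0.5384 -0.0471  0.0706] jaw -103.42 z [ 0.2299 -0.034  -0.9726] J [-18.1  37.1 111.6   7.2  18.2  79. ] F [-0.3  0.1 -5.6] 0.45506052697396365
137 u 265 282 v 211 221
[ 0.5558 -0.0652  0.0723] 0.0825
[ 0.5668 -0.0648  0.0702] 0.0804
[ 0.5771 -0.065   0.0669] 0.075
[ 0.5865 -0.068   0.0654] 0.075
[ 0.5965 -0.0692  0.0628] 0.0723
[ 0.6077 -0.0686  0.0624] 0.0673
```

View pics/s11c.png

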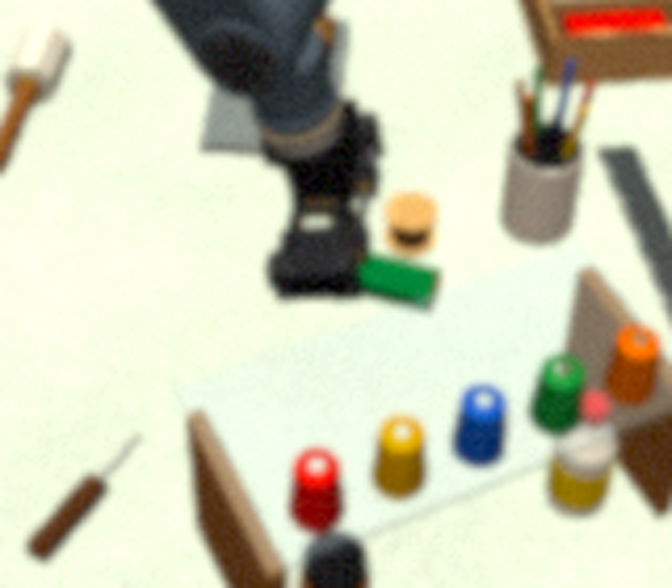

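Call:
play_rows(increments=[{"dp":[0,0,8],"turn":0.0},{"dp":[0,0,8],"turn":0.0},{"dp":[0,0,0],"turn":0.0},{"dp":[0,0,0],"turn":0.0},{"dp":[0,0,0],"turn":0.0}], claw=0.42)

```text
time_s: 25.45
position: [0.5402, -0.0478, 0.0901]
tcp_rot: [[0.944, -0.232, 0.234], [-0.231, -0.972, -0.036], [0.236, -0.02, -0.971]]
force: [-0.2, -0.1, -5.5]
opening: 0.457
```

```bash
python3 st.py; python3 - <<'E'
from h import *
shot('side','side12')
E
python3 w.py side side12 0.58 -0.05 0.05
```

```text
25.45 [ 0.5402 -0.0478  0.0901] jaw -103.45 z [ 0.2344 -0.0357 -0.9715] J [-18.1  34.9 111.    6.3  20.7  79.9] F [-0.2 -0.1 -5.5] 0.4572736857201836
145 u 266 283 v 208 219
[ 0.5584 -0.065   0.0901] 0.0994
[ 0.5692 -0.065   0.0867] 0.0961
[ 0.5792 -0.0657  0.0842] 0.0921
[ 0.5886 -0.0709  0.079 ] 0.0878
[ 0.5983 -0.0663  0.0726] 0.0848
[ 0.6094 -0.0706  0.0738] 0.0827
```

Call:
play_rows(increments=[{"dp":[0,0,35],"turn":0.0},{"dp":[0,0,-30],"turn":0.0},{"dp":[0,0,35],"turn":0.0},{"dp":[0,0,-30],"turn":0.0},{"dp":[0,0,0],"turn":0.0}])

```text
time_s: 26.0
position: [0.5413, -0.0483, 0.0868]
tcp_rot: [[0.948, -0.234, 0.215], [-0.233, -0.972, -0.03], [0.216, -0.022, -0.976]]
force: [-0.9, 0.4, -5.5]
opening: 0.455
```

```bash
python3 st.py; python3 - <<'E'
from h import *
shot('side','side13')
E
python3 w.py side side13 0.58 -0.05 0.06
```

```text
26.0 [ 0.5413 -0.0483  0.0868] jaw -103.54 z [ 0.2146 -0.0297 -0.9763] J [-18.1  35.4 110.1   5.8  22.3  80.5] F [-0.9  0.4 -5.5] 0.4554092048849859
69 u 262 269 v 212 225
[ 0.5397 -0.0691  0.0464] 0.0741
[ 0.5451 -0.0712  0.0453] 0.0775
[ 0.5509 -0.0705  0.044 ] 0.0628
[ 0.5561 -0.0694  0.0428] 0.0869
[ 0.5602 -0.0681  0.0598] 0.0849
[ 0.5641 -0.0652  0.0582] 0.0849
```

Now it spans u 262–269 and v 212–225, so the jerks made it swing down. I'm checking with a picture.

```bash
python3 - <<'E'
from h import *
p,_=load('side13'); c=p[180:245,225:305]; cv2.imwrite('pics/s13c.png',cv2.resize(cv2.convertScaleAbs(c,alpha=1.3),None,fx=9,fy=9,interpolation=cv2.INTER_CUBIC))
E
```

```text
(no output)
```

View pics/s13c.png

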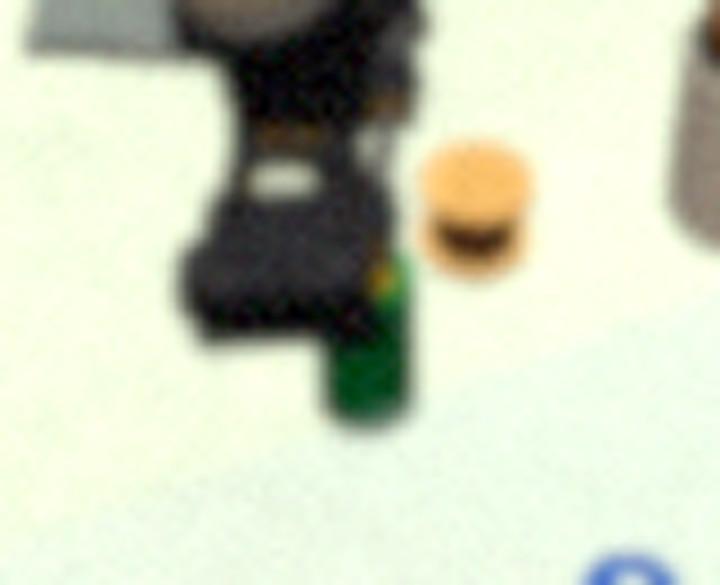

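The weight hangs upright in the grip, with the yellow brass end at crop (385,280) on top and the foot below. I'm lifting it gently and carrying it to the jig.

Call:
play_rows(increments=[{"dp":[0,0,10],"turn":0.0},{"dp":[0,5,15],"turn":0.0},{"dp":[0,10,18],"turn":0.0},{"dp":[-1,15,15],"turn":0.0},{"dp":[-1,20,8],"turn":0.0}], claw=0.3)

```text
time_s: 26.55
position: [0.5371, 0.0012, 0.164]
tcp_rot: [[0.946, -0.238, 0.219], [-0.236, -0.971, -0.033], [0.221, -0.021, -0.975]]
force: [0.8, 0.1, -5.7]
opening: 0.454
```

Call:
play_rows(increments=[{"dp":[-2,24,0],"turn":0.0},{"dp":[-2,25,0],"turn":0.0},{"dp":[-2,25,0],"turn":0.0},{"dp":[-2,25,0],"turn":0.0},{"dp":[-2,25,0],"turn":0.0}])

```text
time_s: 27.05
position: [0.5227, 0.1285, 0.1777]
tcp_rot: [[0.942, -0.242, 0.232], [-0.24, -0.97, -0.036], [0.234, -0.022, -0.972]]
force: [0.1, 0.6, -5.1]
opening: 0.457
```

```bash
python3 st.py
```

```text
27.05 [0.5227 0.1285 0.1777] jaw -103.99 z [ 0.2319 -0.036  -0.9721] J [  3.5  25.4 107.1  -5.1  34.3 111.5] F [ 0.1  0.6 -5.1] 0.457437044217161
```

Call:
play_rows(increments=[{"dp":[-1,25,-2],"turn":0.05},{"dp":[-1,25,-2],"turn":0.05},{"dp":[-1,25,-2],"turn":0.05},{"dp":[-1,25,-2],"turn":0.05},{"dp":[-1,20,-2],"turn":0.05}])

```text
time_s: 27.55
position: [0.5104, 0.2533, 0.1788]
tcp_rot: [[0.971, 0.016, 0.239], [0.01, -1.0, 0.026], [0.24, -0.023, -0.971]]
force: [0.8, -0.2, -5.8]
opening: 0.454
```

Call:
play_rows(increments=[{"dp":[-1,15,0],"turn":0.0},{"dp":[0,8,0],"turn":0.0},{"dp":[0,4,0],"turn":0.0},{"dp":[0,0,0],"turn":0.0},{"dp":[0,0,0],"turn":0.0}])

```text
time_s: 28.05
position: [0.5048, 0.2817, 0.1857]
tcp_rot: [[0.97, 0.019, 0.242], [0.012, -1.0, 0.027], [0.243, -0.024, -0.97]]
force: [0.3, -0.8, -5.9]
opening: 0.455
```

```bash
python3 st.py; python3 - <<'E'
from h import *
p,_=shot('side','side14'); c=p[110:200,200:300]; cv2.imwrite('pics/s14c.png',cv2.resize(cv2.convertScaleAbs(c,alpha=1.3),None,fx=6.5,fy=6.5,interpolation=cv2.INTER_CUBIC))
p,_=shot('top','top14'); c=p[150:240,130:250]; cv2.imwrite('pics/t14c.png',cv2.resize(cv2.convertScaleAbs(c,alpha=1.3),None,fx=6,fy=6,interpolation=cv2.INTER_CUBIC))
E
```

```text
28.05 [0.5048 0.2817 0.1857] jaw -88.93 z [ 0.2425  0.0274 -0.9698] J [ 19.7  27.1 101.6  -5.3  37.6 112.6] F [ 0.3 -0.8 -5.9] 0.45453078733407737
```

View pics/s14c.png

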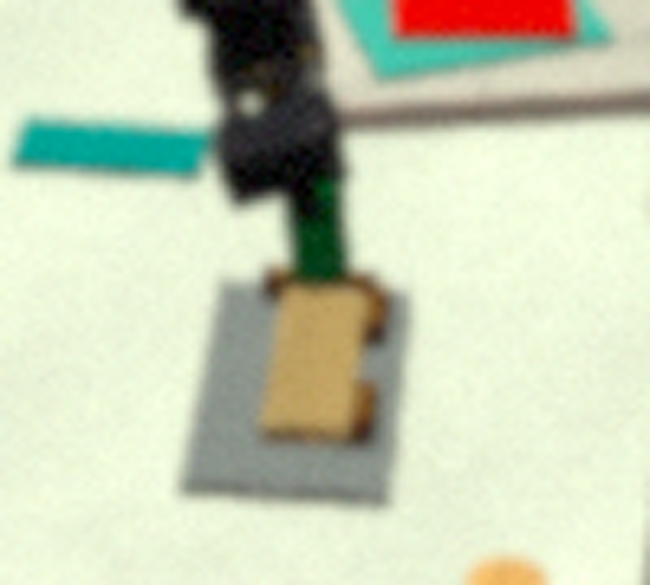

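View pics/t14c.png

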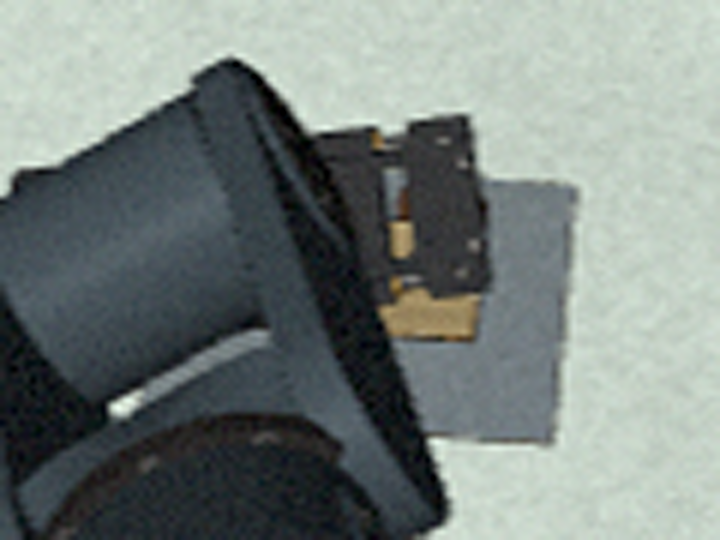

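```bash
python3 - <<'E'
from h import *
f=lambda x,y:(200+x/6.5,110+y/6.5)
T=np.array([0.5048,0.2817,0.1857])
for px in[(300,276),(346,276),(318,190),(340,190),(345,230),(293,230)]:
    t,r=ray('side',[f(*px)]); s=(T[1]-.018-t[1])/r[0,1]; print(px,(t+r[0]*s).round(4))
for z in(.11,.15,.19): print((proj('side',[T[0],T[1],z])[0]-[200,110])*6.5)
from w import weight
Q,u,v=weight('side','side14',T-[0,0,.04],.09); print(Q.shape,Q.mean(0).round(4))
for a,b in((.1,.12),(.12,.14),(.14,.16),(.16,.2)):
    s=(Q[:,2]>a)&(Q[:,2]<b); print(a,s.sum(),Q[s].mean(0).round(4),Q[s].min(0).round(4),Q[s].max(0).round(4))
E
```

```text
(300, 276) [0.5071 0.2637 0.1158]
(346, 276) [0.5375 0.2637 0.1135]
(318, 190) [0.5194 0.2637 0.184 ]
(340, 190) [0.5335 0.2637 0.183 ]
(345, 230) [0.5368 0.2637 0.1511]
(293, 230) [0.503  0.2637 0.1536]
[294.38248839 266.5077661 ]
[293.60159902 217.7051892 ]
[292.79193451 167.10427749]
(75, 3) [0.5183 0.2616 0.1519]
0.1 4 [0.5184 0.2657 0.1185] [0.507  0.26   0.1162] [0.5282 0.2702 0.1199]
0.12 22 [0.5188 0.2632 0.1306] [0.5067 0.2559 0.1209] [0.5328 0.2698 0.1395]
0.14 22 [0.5171 0.2624 0.1503] [0.5065 0.2565 0.1406] [0.5285 0.2695 0.1596]
0.16 27 [0.5188 0.2589 0.1755] [0.506  0.2491 0.1601] [0.5286 0.2704 0.1938]
```

Call:
play_rows(increments=[{"dp":[-2,3,-8],"turn":0.0},{"dp":[-2,4,-14],"turn":0.0},{"dp":[0,0,-16],"turn":0.0},{"dp":[0,0,-14],"turn":0.0},{"dp":[0,0,-8],"turn":0.0}])

```text
time_s: 28.65
position: [0.5019, 0.2873, 0.1226]
tcp_rot: [[0.97, 0.014, 0.244], [0.008, -1.0, 0.027], [0.244, -0.024, -0.969]]
force: [-0.3, -0.5, -5.9]
opening: 0.455
```

```bash
python3 st.py; python3 - <<'E'
from h import *
p,_=shot('side','side15'); c=p[110:200,200:300]; cv2.imwrite('pics/s15c.png',cv2.resize(cv2.convertScaleAbs(c,alpha=1.3),None,fx=6.5,fy=6.5,interpolation=cv2.INTER_CUBIC))
E
```

```text
28.65 [0.5019 0.2873 0.1226] jaw -89.19 z [ 0.2437  0.0269 -0.9695] J [ 20.4  33.2 104.3  -7.1  28.9 115.6] F [-0.3 -0.5 -5.9] 0.45504028307282607
```

View pics/s15c.png

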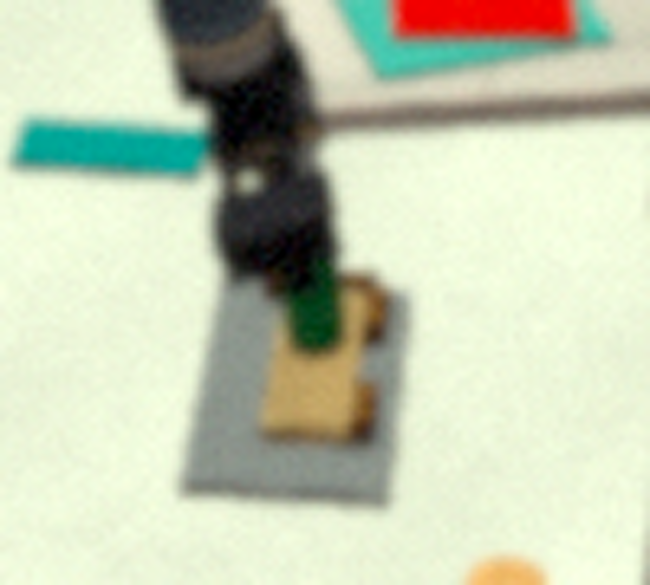

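Call:
play_rows(increments=[{"dp":[0,0,-5],"turn":0.0},{"dp":[0,0,-5],"turn":0.0},{"dp":[0,0,-4],"turn":0.0},{"dp":[0,0,-2],"turn":0.0},{"dp":[0,0,-1],"turn":0.0}])

```text
time_s: 29.2
position: [0.5072, 0.2878, 0.1088]
tcp_rot: [[0.967, 0.016, 0.255], [0.008, -1.0, 0.029], [0.256, -0.026, -0.966]]
force: [-3.3, -1.8, 1.8]
opening: 0.45
```

Call:
play_rows(increments=[{"dp":[0,0,-1],"turn":0.0},{"dp":[0,0,-1],"turn":0.0},{"dp":[0,0,-0.5],"turn":0.0},{"dp":[0,0,0],"turn":0.0},{"dp":[0,0,0],"turn":0.0}])

```text
time_s: 29.7
position: [0.5068, 0.2878, 0.1088]
tcp_rot: [[0.966, 0.016, 0.257], [0.009, -1.0, 0.029], [0.258, -0.026, -0.966]]
force: [-1.0, -0.9, 0.6]
opening: 0.458
```

```bash
python3 st.py
```

```text
29.7 [0.5068 0.2878 0.1088] jaw -89.07 z [ 0.2573  0.0295 -0.9659] J [ 20.4  34.8 104.7  -8.1  26.2 116.5] F [-1.  -0.9  0.6] 0.4577164313938461
```

```bash
python3 - <<'E'
from h import *
p,_=shot('side','side16'); c=p[130:190,215:285]; cv2.imwrite('pics/s16c.png',cv2.resize(cv2.convertScaleAbs(c,alpha=1.4),None,fx=9.5,fy=9.5,interpolation=cv2.INTER_CUBIC))
p,_=shot('top','top16'); c=p[160:230,140:230]; cv2.imwrite('pics/t16c.png',cv2.resize(cv2.convertScaleAbs(c,alpha=1.4),None,fx=8,fy=8,interpolation=cv2.INTER_CUBIC))
E
```

```text
(no output)
```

View pics/s16c.png

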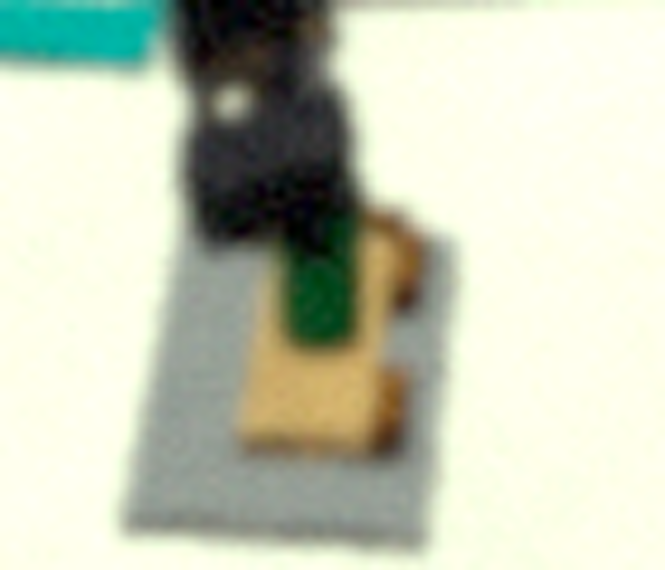

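View pics/t16c.png

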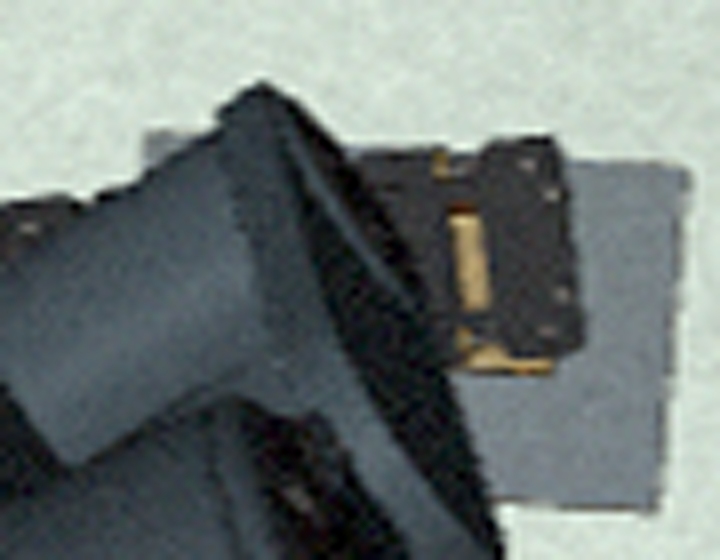

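```bash
python3 - <<'E'
from h import *
f=lambda x,y:(215+x/9.5,130+y/9.5)
for nm,px,z in[('footL',(285,340),.028),('footR',(355,340),.028),('foot near',(320,350),.028),('panel nearL',(240,440),.028),('panel nearR',(375,452),.028),('base nearL',(125,525),.012),('base nearR',(425,545),.012)]:
    print(nm,onplane('side',[f(*px)],z)[0].round(4))
j=np.array([.504,.2805]); X=np.array([.983,-.184]); Y=np.array([.184,.983])
print('expected panel nearL',j-20*.001*X-65*.001*Y,'nearR',j+.04*X-.065*Y,'base nearL',j-.07*X-.11*Y,'nearR',j+.07*X-.11*Y)
p,_=load('side16'); h=cv2.cvtColor(p,cv2.COLOR_BGR2HSV).astype(int)
g=(h[...,0]>50)&(h[...,0]<90)&(h[...,1]>90); 
for v in range(150,170): 
    u=np.nonzero(g[v,235:265])[0]+235; print(v,(u.min(),u.max(),len(u)) if len(u) else None)
E
```

```text
footL [0.5024 0.2805 0.028 ]
footR [0.5352 0.2773 0.028 ]
foot near [0.5181 0.2717 0.028 ]
panel nearL [0.4761 0.2118 0.028 ]
panel nearR [0.5366 0.1977 0.028 ]
base nearL [0.4211 0.1771 0.012 ]
base nearR [0.5545 0.1511 0.012 ]
expected panel nearL [0.47238  0.220285] nearR [0.53136  0.209245] base nearL [0.41495 0.18525] nearR [0.55257 0.15949]
150 None
151 None
152 (np.int64(238), np.int64(251), 7)
153 (np.int64(239), np.int64(251), 5)
154 (np.int64(246), np.int64(251), 4)
155 (np.int64(245), np.int64(251), 6)
156 (np.int64(245), np.int64(251), 7)
157 (np.int64(245), np.int64(251), 7)
158 (np.int64(245), np.int64(251), 7)
159 (np.int64(245), np.int64(251), 7)
160 (np.int64(246), np.int64(251), 6)
161 (np.int64(246), np.int64(251), 6)
162 (np.int64(246), np.int64(251), 6)
163 (np.int64(246), np.int64(251), 6)
164 (np.int64(246), np.int64(251), 6)
165 (np.int64(247), np.int64(249), 3)
166 None
167 None
168 None
169 None
```

Call:
play_rows(increments=[{"dp":[0,0,-1.5],"turn":0.0},{"dp":[0,0,-1.5],"turn":0.0},{"dp":[0,0,-1],"turn":0.0},{"dp":[0,0,0],"turn":0.0},{"dp":[0,0,0],"turn":0.0}])

```text
time_s: 30.3
position: [0.5074, 0.2879, 0.1087]
tcp_rot: [[0.965, 0.017, 0.261], [0.009, -1.0, 0.03], [0.262, -0.027, -0.965]]
force: [-1.1, -2.2, 0.5]
opening: 0.456
```

```bash
python3 st.py
```

```text
30.3 [0.5074 0.2879 0.1087] jaw -89.03 z [ 0.2615  0.03   -0.9647] J [ 20.4  34.8 104.8  -8.3  25.9 116.7] F [-1.1 -2.2  0.5] 0.4563996708298364
```

Call:
play_rows(increments=[{"dp":[0,0,0],"turn":0.0},{"dp":[0,0,0],"turn":0.0},{"dp":[0,0,0],"turn":0.0},{"dp":[0,0,0],"turn":0.0},{"dp":[0,0,0],"turn":0.0}], claw=0.5)

```text
time_s: 30.8
position: [0.5119, 0.29, 0.1096]
tcp_rot: [[0.963, 0.017, 0.27], [0.008, -0.999, 0.035], [0.271, -0.031, -0.962]]
force: [-0.5, -0.6, 0.7]
opening: 0.498
```

```bash
python3 st.py; python3 - <<'E'
from h import *
p,_=shot('side','side17'); c=p[130:190,215:285]; cv2.imwrite('pics/s17c.png',cv2.resize(cv2.convertScaleAbs(c,alpha=1.4),None,fx=9.5,fy=9.5,interpolation=cv2.INTER_CUBIC))
E
```

```text
30.8 [0.5119 0.29   0.1096] jaw -89.02 z [ 0.2704  0.0346 -0.9621] J [ 20.4  34.9 104.5  -8.3  25.5 116.7] F [-0.5 -0.6  0.7] 0.4984160591303086
```

View pics/s17c.png

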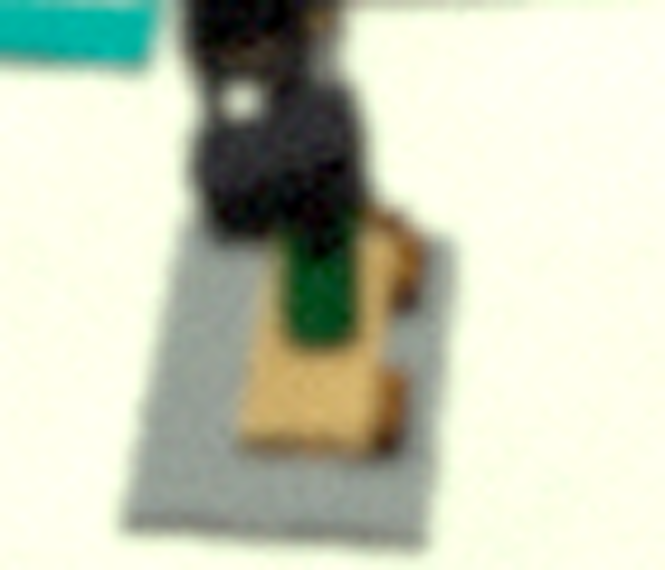

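The weight stands freely, with its foot edge at crop (320,348) and upright sides. I'm opening fully, then retreating straight up.

Call:
play_rows(increments=[{"dp":[0,0,0],"turn":0.0},{"dp":[0,0,0],"turn":0.0},{"dp":[0,0,0],"turn":0.0},{"dp":[0,0,0],"turn":0.0},{"dp":[0,0,3],"turn":0.0}], claw=0.9)

```text
time_s: 31.35
position: [0.5117, 0.2899, 0.1124]
tcp_rot: [[0.963, 0.017, 0.27], [0.008, -0.999, 0.034], [0.27, -0.031, -0.962]]
force: [-1.0, 0.6, -0.1]
opening: 0.854
```

Call:
play_rows(increments=[{"dp":[0,0,8],"turn":0.0},{"dp":[0,0,15],"turn":0.0},{"dp":[-5,0,25],"turn":0.0},{"dp":[-10,0,30],"turn":0.0},{"dp":[-10,-10,30],"turn":0.0}])

```text
time_s: 31.85
position: [0.485, 0.2794, 0.2219]
tcp_rot: [[0.964, 0.017, 0.264], [0.009, -0.999, 0.033], [0.264, -0.029, -0.964]]
force: [0.1, -0.2, -0.3]
opening: 0.896
```

Call:
play_rows(increments=[{"dp":[-10,-25,25],"turn":0.0},{"dp":[-5,-40,10],"turn":0.0},{"dp":[0,-45,0],"turn":0.0},{"dp":[0,-45,0],"turn":0.0},{"dp":[0,-45,0],"turn":0.0}])

```text
time_s: 32.35
position: [0.4708, 0.0794, 0.2687]
tcp_rot: [[0.958, 0.032, 0.284], [0.021, -0.999, 0.04], [0.285, -0.032, -0.958]]
force: [0.3, -0.1, -0.8]
opening: 0.902
```

Call:
play_rows(increments=[{"dp":[0,-45,0],"turn":0.0},{"dp":[0,-30,0],"turn":0.0},{"dp":[0,-10,0],"turn":0.0},{"dp":[0,0,0],"turn":0.0},{"dp":[0,0,0],"turn":0.0}])

```text
time_s: 32.85
position: [0.471, -0.0144, 0.2732]
tcp_rot: [[0.956, 0.023, 0.293], [0.014, -0.999, 0.035], [0.293, -0.029, -0.956]]
force: [-0.1, -0.7, 0.4]
opening: 0.901
```

```bash
python3 st.py; python3 - <<'E'
from h import *
p,_=shot('side','side18'); c=p[120:190,205:285]; cv2.imwrite('pics/s18c.png',cv2.resize(cv2.convertScaleAbs(c,alpha=1.4),None,fx=8,fy=8,interpolation=cv2.INTER_CUBIC))
p,_=shot('top','top18'); c=p[160:230,140:230]; cv2.imwrite('pics/t18c.png',cv2.resize(cv2.convertScaleAbs(c,alpha=1.4),None,fx=8,fy=8,interpolation=cv2.INTER_CUBIC))
E
```

```text
32.85 [ 0.471  -0.0144  0.2732] jaw -88.66 z [ 0.2926  0.0348 -0.9556] J [-20.2  10.  112.4  11.4  42.8  61.3] F [-0.1 -0.7  0.4] 0.9007851695578729
```

View pics/s18c.png

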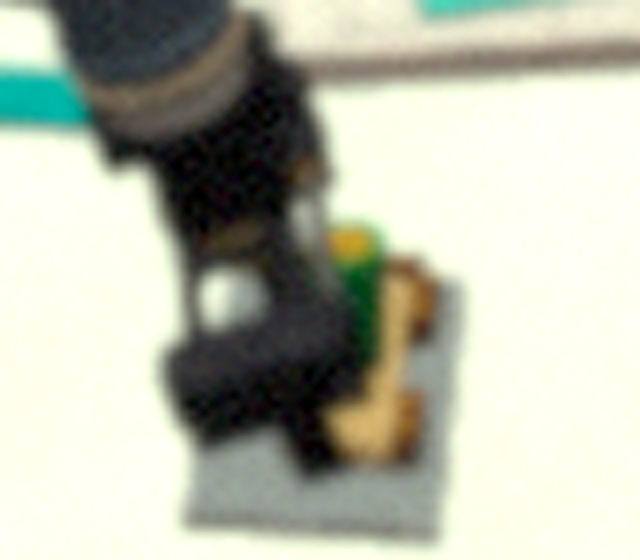

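View pics/t18c.png

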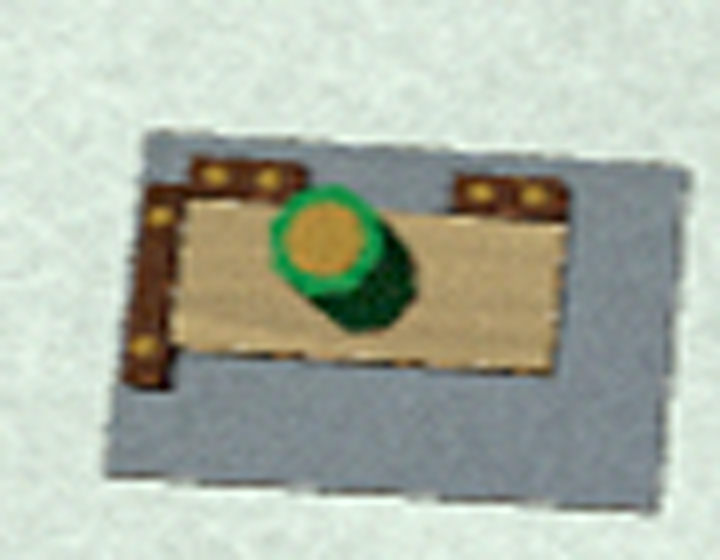

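View pics/top18.png

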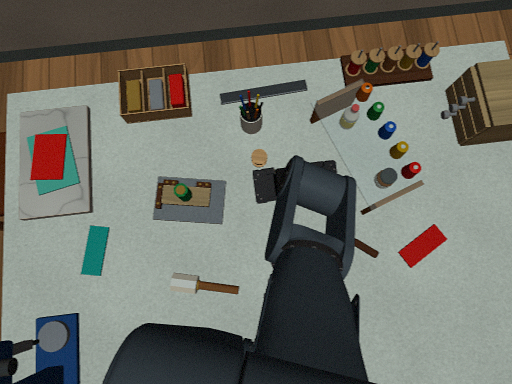

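Top view: the weight stands upright on the panels with its brass centre at about (180.6,190). The other things look undisturbed. I'm checking the centring and flushness numerically.

```bash
python3 - <<'E'
from m import *
q=onplane('top',[(140+325/8,160+240/8)],.108)[0,:2]
j=np.array([.504,.2805]); X=np.array([.983,-.184]); Y=np.array([.184,.983])
# foot: dark body bottom end ~ crop (368,285) centre at z .028
f=onplane('top',[(140+366/8,160+280/8)],.030)[0,:2]
for n,w in(('brass',q),('foot',f)): print(n,w.round(4),'jig rel home mm',(((w-j)@X-.01)*1e3).round(1),(((w-j)@Y-.01)*1e3).round(1))
# panel corners
for nm,px in dict(endNear=(188,200),endFar=(170,350),rT=(568,222),rB=(552,372)).items():
    w=onplane('top',[(140+px[0]/8,160+px[1]/8)],.028)[0,:2]; print(nm,((w-j)@X*1e3).round(1),((w-j)@Y*1e3).round(1))
E
```

```text
brass [0.5148 0.2878] jig rel home mm -0.8 -0.8
foot [0.5151 0.2873] jig rel home mm -0.3 -1.2
endNear 37.5 83.0
endFar -22.9 82.8
rT 38.6 -68.0
rB -21.6 -67.3
```

```bash
python3 -c "
from rig import bot
print(bot.hand_in()); print(bot.read_state()['time_s'])"
```

```text
the job is handed in; nothing more can be done
None
the job is handed in; nothing more can be done
```

The job is done and handed in at about 33 s of the 64 s allowed. The loose panel lies on the jig panel against both fences, and the green weight stands upright on its foot in the middle.

**Panels:** I slid the loose panel until both fences pushed back with about 4–5 N, then let go. Afterwards the stack's centre measured within 1 mm of where the lower panel started flush. One check disagreed. Panel corners in the last picture came out 1.5–3 mm off the ideal, all the same way. I take that as my jig-position and calibration error, because no gap shows and the panel pixels did not move after the weight went on.

**Weight:** I tilted the hand slightly so its body cleared the shelf, gripped the brass end and dragged the weight out along the bench. It held stiff in the grip at first. Two or three short up-and-down jerks, with the foot about 5 cm off the bench, made it swing down to hang upright without slipping out. It ended within about 1 mm of the panel centre by the top camera.

**Limits and surroundings:**
- **Joint 6:** it read 163.6° once while I was dragging the weight. That is right at its 163.58° limit, and I turned it back at once.
- **Shelf:** I saw no contact force near it. The wide part of the hand went under the board's front edge with roughly 8–14 mm of estimated clearance.
- **Other items:** the rest of the things on the bench look undisturbed in the last top view.

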